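# Lay out the stamps from the die drawer for a pressing job

### The job

Get the glass stamps ready: pull the drawer of the small blue cabinet all the way out to its stop, lift every stamp in it straight up out of its pocket by the knob, and set the brass ones on the white kiln tile and the black graphite ones on the light wooden board, each flat with its knob up and wholly on its board, not on top of another. When they are all out, push the empty drawer fully shut, and leave the tumbler, jar, pliers and tape where they are.

Things in the scene. Friction and masses are not known exactly. Their poses are not given: they have to be found in the camera images.
- die_drawer (a joint): how far the drawer is out, m: 0 shut, 0.220 at its stop; it slides level, along the cabinet's own -x, against about 2 N of friction and stays where it is left
- drawer_handle (a point): middle of the steel bar handle on the drawer front (moves with the drawer): the bar is 10 mm thick, 100 mm long, level, parallel to the front (along this point's y), 52 mm above the table, its centre line 45 mm out from the drawer front. The point's -x is the way the drawer opens
- die_cabinet: blue steel cabinet fixed on the table, 250 mm deep (x), 170 mm wide (y), 78 mm tall; one drawer with a grey front, 12 mm thick, on its own -x side, the front's top 74 mm above the table. Origin: centre of its underside
- drawer_tray (a point): midpoint of the six pockets of the drawer's wooden tray, at the height of their floors (14 mm above the table; moves with the drawer, axes as the cabinet's). Pockets: 59 mm square, 14 mm deep, centres at x = -66, 0, +66 and y = -36, +36 mm from here; a stamp's plate lies flush with the tray's top, so only its knob can be gripped
- brass_stamp_a: Brass stamp: 56 mm square plate 14 mm thick with a round knob (22 mm diameter, 34 mm tall) standing on its middle, 48 mm tall in all, 0.2 kg (mass may vary by a quarter). Origin: centre of its underside; z up along the knob; x, y along the plate's edges. Starts in one of six pockets of the shut drawer; may be absent
- brass_stamp_b: Brass stamp: 56 mm square plate 14 mm thick with a round knob (22 mm diameter, 34 mm tall) standing on its middle, 48 mm tall in all, 0.2 kg (mass may vary by a quarter). Origin: centre of its underside; z up along the knob; x, y along the plate's edges. Starts in one of six pockets of the shut drawer; may be absent
- brass_stamp_c: Brass stamp: 56 mm square plate 14 mm thick with a round knob (22 mm diameter, 34 mm tall) standing on its middle, 48 mm tall in all, 0.2 kg (mass may vary by a quarter). Origin: centre of its underside; z up along the knob; x, y along the plate's edges. Starts in one of six pockets of the shut drawer; may be absent
- graphite_stamp_a: Black graphite stamp: 56 mm square plate 14 mm thick with a round knob (22 mm diameter, 34 mm tall) standing on its middle, 48 mm tall in all, 0.2 kg (mass may vary by a quarter). Origin: centre of its underside; z up along the knob; x, y along the plate's edges. Starts in one of six pockets of the shut drawer; may be absent
- graphite_stamp_b: Black graphite stamp: 56 mm square plate 14 mm thick with a round knob (22 mm diameter, 34 mm tall) standing on its middle, 48 mm tall in all, 0.2 kg (mass may vary by a quarter). Origin: centre of its underside; z up along the knob; x, y along the plate's edges. Starts in one of six pockets of the shut drawer; may be absent
- graphite_stamp_c: Black graphite stamp: 56 mm square plate 14 mm thick with a round knob (22 mm diameter, 34 mm tall) standing on its middle, 48 mm tall in all, 0.2 kg (mass may vary by a quarter). Origin: centre of its underside; z up along the knob; x, y along the plate's edges. Starts in one of six pockets of the shut drawer; may be absent
- kiln_tile: white kiln tile with a grey strip near each end, 220 x 90 mm, 6 mm thick, fixed flat on the table. Origin: centre of its underside; x along its 220 mm side, y along its 90 mm side. Its place is swapped with the other board's in some starts
- wood_board: light wooden board with a dark strip near each end, 220 x 90 mm, 6 mm thick, fixed flat on the table. Origin: centre of its underside; x along its 220 mm side, y along its 90 mm side. Its place is swapped with the other board's in some starts
- tumbler: Bystander: pale green glass tumbler, 68 mm across, 90 mm tall, upright. Origin: centre of its underside
- frit_jar: Bystander: jar of blue frit with a yellow lid, 64 mm across, 92 mm tall. Origin: centre of its underside
- pliers: Bystander: flat steel pliers, 56x146x13 mm, lying on the table. Origin: centre of the underside
- tape_roll: Bystander: roll of blue tape, 67 mm across, 19 mm tall, lying flat. Origin: centre of its underside

How it is judged (in metres and radians):
On the way, in this order (a step that is already met when the one before it is completed fails the run):
1. the drawer is pulled out to its stop (value of joint die_drawer above 0.212 m), for 0.2 s.
2. every stamp that is there stands flat, knob up, wholly on its own board, released (x of brass_stamp_a in the frame of kiln_tile between -0.09 and 0.09 m and y of brass_stamp_a in the frame of kiln_tile between -0.025 and 0.025 m and z of brass_stamp_a in the frame of kiln_tile between 0.002 and 0.01 m and angle between each of brass_stamp_a, brass_stamp_b, brass_stamp_c, graphite_stamp_a, graphite_stamp_b, graphite_stamp_c's own z axis and vertical below 0.1 rad and linear speed of each of brass_stamp_a, brass_stamp_b, brass_stamp_c, graphite_stamp_a, graphite_stamp_b, graphite_stamp_c below 0.02 m/s and contact force between each of brass_stamp_a, brass_stamp_b, brass_stamp_c, graphite_stamp_a, graphite_stamp_b, graphite_stamp_c and the fingers below 0.1 N and x of brass_stamp_b in the frame of kiln_tile between -0.09 and 0.09 m and y of brass_stamp_b in the frame of kiln_tile between -0.025 and 0.025 m and z of brass_stamp_b in the frame of kiln_tile between 0.002 and 0.01 m and x of brass_stamp_c in the frame of kiln_tile between -0.09 and 0.09 m and y of brass_stamp_c in the frame of kiln_tile between -0.025 and 0.025 m and z of brass_stamp_c in the frame of kiln_tile between 0.002 and 0.01 m and x of graphite_stamp_a in the frame of wood_board between -0.09 and 0.09 m and y of graphite_stamp_a in the frame of wood_board between -0.025 and 0.025 m and z of graphite_stamp_a in the frame of wood_board between 0.002 and 0.01 m and x of graphite_stamp_b in the frame of wood_board between -0.09 and 0.09 m and y of graphite_stamp_b in the frame of wood_board between -0.025 and 0.025 m and z of graphite_stamp_b in the frame of wood_board between 0.002 and 0.01 m and x of graphite_stamp_c in the frame of wood_board between -0.09 and 0.09 m and y of graphite_stamp_c in the frame of wood_board between -0.025 and 0.025 m and z of graphite_stamp_c in the frame of wood_board between 0.002 and 0.01 m), for 0.2 s.
3. the empty drawer is pushed fully shut (value of joint die_drawer below 0.006 m), for 0.2 s.
At the end, for the whole second after the job is handed in: Brass stamps on the kiln tile, graphite ones on the wooden board: each flat on it (tilt under 0.1 rad), its centre within 90 mm lengthwise and 25 mm crosswise of the board's centre, at rest and released; the drawer shut to within 6 mm (all of step 2 and value of joint die_drawer below 0.006 m); the robot touches nothing.
It fails at once if the tumbler, jar, pliers or tape is moved more than 4 cm (distance of any of tumbler, frit_jar, pliers, tape_roll from where it was at the start of the episode above 0.04 m).
It fails at once if the tumbler or the jar is knocked over (angle between any of tumbler, frit_jar's own z axis and vertical above 0.6 rad).
Of brass_stamp_a, brass_stamp_b, brass_stamp_c, graphite_stamp_a, graphite_stamp_b, graphite_stamp_c only 4 to 6 are there at a start; the rules pass over those that are not, and their reading is None.
At some moment in a run one of brass_stamp_a, brass_stamp_b, brass_stamp_c, graphite_stamp_a, graphite_stamp_b, graphite_stamp_c may be knocked a few centimetres aside while the robot is not near it.
Once in a run the grip may slacken for a moment while it holds something.
It also fails if it takes over 210 s, if anything falls off the work surface, if the arm or the gripper's body presses on something with over 40 N, if the wrist force passes 120 N, or if a joint passes its speed limit or range.

### The arm

A 6-joint arm with a two-finger parallel gripper is mounted at the origin on a cart in front of the work surface, level with it; the furniture and walls round the work are solid. World frame = base frame: x ahead of the robot, y to its left, z up, the work surface at z = 0. Lengths are in m, angles in degrees, forces in N, time in s.
With the tool pointing down it reaches from about 0.35 to 0.85 m from the base axis. Payload 8.1 kg.
Tool frame: the origin (TCP) lies between the finger pads; the fingertips stand 25 mm ahead of it and the grasp point (between the pads) lies 6 mm ahead of it; z points along the fingers, y is the direction in which the jaws open and shut (so a half turn about z gives the same grasp; the last joint's range is limited). The gripper opens to 93 mm and grips with 3 to 60 N. Pads are 15 mm wide; open, the fingers measure 128 mm over their backs; the gripper's body (75 mm by 188 mm) begins 65 mm behind the grasp point.
Start: joints at [-82.128, 7.471, 85.268, -0, 87.261, -4.893], TCP at [0.133, -0.585, 0.204] pointing down, gripper open.
Joint ranges: [-169.43, 169.43], [-51.17, 129.36], [1.28, 143.12], [-76.62, 256.62], [0, 156.53], [-152.29, 152.29]. Speed limits (degrees/s): [136.94, 136.94, 159.86, 180, 180, 180].

### API

Orientations are given as [roll, pitch, yaw] about the fixed x, y, z axes, in that order (R = Rz(yaw) Ry(pitch) Rx(roll)).
In Python, from station import bot gives the robot as it stands. The module is installed in compiled form; this text tells all that it offers.
- The arm moves only by the tool play_rows, never from a script. Its argument "steps" is a list of rows, each an object with "travel": the shift along the tool's x, y, z in m, a list of three; "rotation": the turn, a rotation vector about the tool's x, y, z in rad, a list of three; "grip": the closure, from -1 (fully open) to 1 (shut), so that 0 is half open. In form: [{"travel": [dx, dy, dz], "rotation": [rx, ry, rz], "grip": grip}, ...]. A call has 1 to 8 rows; each row is the pose to reach, as a shift and turn from the pose measured when the call began, along the tool's axes at that moment; what a row does not reach only later rows make up. A row lasts 1/8 s, in which the tool goes at most 62.5 mm and 10.7 degrees, less where a joint would pass 70% of its speed; a pose out of reach is approached as far as the arm can. A call with a gripper value outside its range is refused whole. The fingers move at their own pace and stop on an object; "newtons" is the grip in N (left out, the last holds). Time passes only in rows, so rows that repeat a pose let the fingers close. It gives the time, the measured TCP pose, the force and the opening at its end, in the units of the state.
- bot.state(): the state, without advancing time (a new reading comes with each control period).
- bot.camera(name): name is "scene" or "top" or "wrist"; returns a dict with "pixels" (480x640x3 uint8, red, green, blue), "fx", "fy", "cx", "cy" (pixels), "R" (3x3) and "t" (3): a world point X has camera coordinates R X + t; the wrist camera has in their place "T_tool_cam" (4x4, takes a point from camera to tool coordinates, whose origin is the TCP and whose axes are the flange's). Camera axes: x right, y down, z forward; pixel columns grow to the right and rows downward; lengths in m; the calibration is good to about 2 mm. A picture is of the moment at which its call begins: read the wrist's pose just before it. There is no depth.
- bot.close_job(): hands the job in, once; it reports no verdict.
The state is a dict: "clock": time; "joints": joint angles; "joint_vel": joint speeds; "tau": joint torques, N m; "ee_pos": TCP position; "tcp_rot": TCP orientation; "contact_force": force on the tool from outside, world axes, zero at the start; "moment": the same for the moment, N m; "grip_width": finger opening in m.
Only numpy, scipy, OpenCV 4.12 (cv2) and the standard library are available. Lean on these libraries where they do the work, as an engineer would, in place of code of your own. Each camera call takes 0.05 s, during which the arm holds its last target.

## Working session

There is one attempt and no reset: what is moved stays moved. The work goes in short steps, Python scripts to look and compute and a tool call to move; the robot and the scene stay as the last step left them, time stands still between calls to the robot, and variables do not carry over. Pictures are saved under pics/ and viewed, and the job is handed in when it is done.

Besides the shell and the picture viewer there is one more tool, called after "Request:" as a command line: name --argument value ..., lists and objects as JSON in quotes. play_rows: Moves the arm, as the interface text tells. Its arguments: {"type":"object","properties":{"steps":{"type":"array","items":{"type":"object","properties":{"travel":{"type":"array","items":{"type":"number"}},"rotation":{"type":"array","items":{"type":"number"}},"grip":{"type":"number"}}}},"newtons":{"type":"number"}},"required":["steps"]}

```bash
mkdir -p pics; cat > h.py <<'E'
import numpy as np, cv2
from station import bot
from scipy.spatial.transform import Rotation as Ro
def snap(name,fn):
    s=bot.state(); c=bot.camera(name); cv2.imwrite('pics/'+fn,cv2.cvtColor(c['pixels'],cv2.COLOR_RGB2BGR)); return s,c
def tool(s):
    r=s['tcp_rot']; return Ro.from_euler('xyz',r,degrees=True).as_matrix(), np.array(s['ee_pos'])
def ray(c,uv,z,s=None):
    d=np.array([(uv[0]-c['cx'])/c['fx'],(uv[1]-c['cy'])/c['fy'],1.])
    if 'R' in c:
        R=np.array(c['R']);t=np.array(c['t']); o=-R.T@t; w=R.T@d
    else:
        Rt,p=tool(s); T=np.array(c['T_tool_cam']); o=Rt@T[:3,3]+p; w=Rt@T[:3,:3]@d
    return o+w*(z-o[2])/w[2]
E
python3 - <<'E'
from h import *
print(bot.state())
for n in('scene','top','wrist'):
    s,c=snap(n,n+'0.png'); print(n,{k:np.round(v,3).tolist() for k,v in c.items() if k!='pixels'})
E
```

```text
{'clock': 0.0, 'joints': array([-8.21276222e+01,  7.51358899e+00,  8.53315980e+01,  1.94887771e-03,
        8.72609889e+01, -4.89405223e+00]), 'joint_vel': array([-0.00442085, -0.03898224,  0.14178518, -0.02785993,  0.01041601,
        0.02887128]), 'tau': array([-1.29787441e-04, -5.59850693e+01, -4.91751945e+01,  7.67676369e-02,
        3.56104178e-02, -1.24010571e-04]), 'ee_pos': array([ 0.13252702, -0.58455469,  0.20288109]), 'tcp_rot': array([-1.79894377e+02, -1.09976029e-02,  1.27663249e+01]), 'contact_force': array([ 0.98167476, -0.5851195 ,  0.40179555]), 'moment': array([-0.00918927,  0.00165886,  0.04008145]), 'grip_width': 0.0930172042791699}
scene {'fx': 567.987, 'fy': 567.987, 'cx': 315.369, 'cy': 238.331, 'R': [[-0.502, 0.865, -0.008], [0.577, 0.327, -0.749], [-0.645, -0.381, -0.663]], 't': [0.093, -0.333, 1.644]}
top {'fx': 444.846, 'fy': 444.846, 'cx': 315.378, 'cy': 244.2, 'R': [[0.001, -1.0, 0.006], [-0.992, -0.002, -0.129], [0.129, -0.006, -0.992]], 't': [0.22, 0.518, 1.072]}
wrist {'fx': 409.698, 'fy': 409.698, 'cx': 320.658, 'cy': 238.05, 'T_tool_cam': [[-0.0, -0.958, -0.286, 0.08], [1.0, -0.0, 0.001, 0.0], [-0.001, -0.286, 0.958, -0.181], [0.0, 0.0, 0.0, 1.0]]}
```

View pics/top0.png

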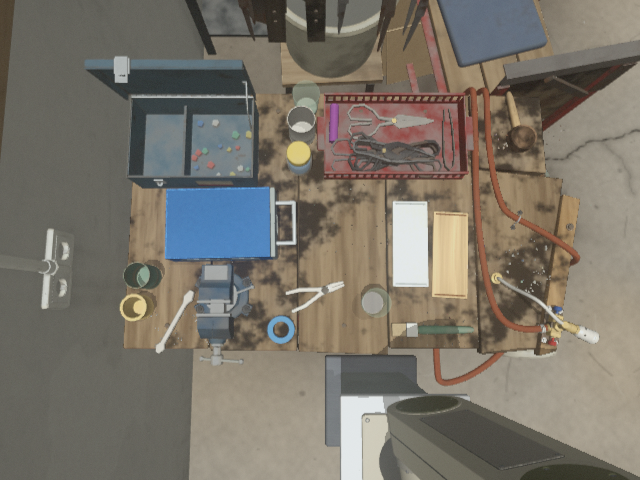

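View pics/scene0.png

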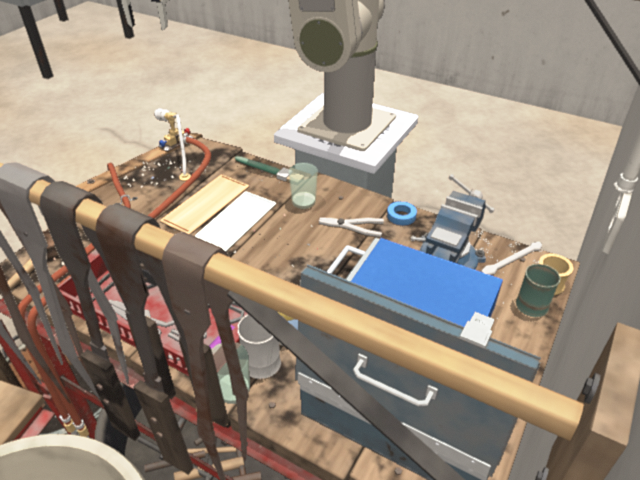

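The top view shows the blue cabinet at (220,223) with its handle at (287,222), so the drawer opens to image right (about -y). The white tile is at (410,244), the wooden board at (450,255), the tumbler at (375,302), the pliers at (315,293), the tape at (281,329) and the jar at (299,155).

```bash
python3 - <<'E'
from h import *
s,c=snap('top','top1.png')
im=c['pixels']; hsv=cv2.cvtColor(im,cv2.COLOR_RGB2HSV)
def big(m,roi):
    k=np.zeros(m.shape,np.uint8); x0,y0,x1,y1=roi; k[y0:y1,x0:x1]=m[y0:y1,x0:x1]
    cs,_=cv2.findContours(k,cv2.RETR_EXTERNAL,cv2.CHAIN_APPROX_NONE); return max(cs,key=cv2.contourArea)
def rep(n,m,roi,z):
    ct=big(m,roi); P=np.array([ray(c,p[0],z)[:2] for p in ct]).astype(np.float32)
    r=cv2.minAreaRect(P); print(n,'ctr',np.round(r[0],4),'size',np.round(r[1],4),'ang',round(r[2],2)); print(np.round(cv2.boxPoints(r),4).tolist())
rep('cab',cv2.inRange(hsv,(100,150,60),(120,255,255)),(150,180,290,268),.078)
rep('tile',cv2.inRange(hsv,(0,0,170),(180,40,255)),(388,195,432,295),.006)
rep('board',cv2.inRange(hsv,(10,50,120),(30,150,255)),(430,205,470,302),.006)
rep('handle',cv2.inRange(hsv,(0,0,150),(180,50,255)),(274,190,305,255),.052)
rep('tape',cv2.inRange(hsv,(95,120,80),(115,255,255)),(260,310,300,350),.019)
for n,uv,z in(('tumbler',(375,302),.09),('jar',(299,153),.092),('plA',(287,292),.01),('plB',(343,284),.01),('plC',(302,308),.01),('greenhandle',(395,330),.02)): print(n,np.round(ray(c,uv,z),3))
v=im[170:370,250:490]; cv2.imwrite('pics/topz.png',cv2.cvtColor(cv2.resize(v,None,fx=3,fy=3,interpolation=2),cv2.COLOR_RGB2BGR))
E
```

```text
cab ctr [0.5666 0.4364] size [0.0354 0.0298] ang 69.42
[[0.5464000105857849, 0.42500001192092896], [0.5742999911308289, 0.4146000146865845], [0.5867999792098999, 0.44769999384880066], [0.5587999820709229, 0.45820000767707825]]
tile ctr [ 0.5252 -0.0217] size [0.0886 0.2204] ang 88.78
[[0.4140999913215637, -0.06360000371932983], [0.6344000101089478, -0.06830000132322311], [0.6363000273704529, 0.0203000009059906], [0.41600000858306885, 0.024900000542402267]]
board ctr [ 0.5015 -0.1214] size [0.1007 0.2491] ang 88.17
[[0.37540000677108765, -0.16769999265670776], [0.6243000030517578, -0.17569999396800995], [0.6276000142097473, -0.07500000298023224], [0.37860000133514404, -0.06710000336170197]]
handle ctr [0.5707 0.2942] size [0.1097 0.0469] ang 0.41
[[0.5156000256538391, 0.3172000050544739], [0.515999972820282, 0.2703000009059906], [0.6256999969482422, 0.2711000144481659], [0.6254000067710876, 0.3179999887943268]]Traceback (most recent call last):
  File "<stdin>", line 14, in <module>
  File "<stdin>", line 8, in rep
  File "<stdin>", line 6, in big
ValueError: max() iterable argument is empty
```

```bash
python3 - <<'E'
from h import *
s,c=snap('top','top1.png')
im=c['pixels']; hsv=cv2.cvtColor(im,cv2.COLOR_RGB2HSV)
for p in [(200,200),(240,240),(281,316),(450,250),(420,330),(440,330),(434,215),(460,290),(470,300)]: print(p,im[p[1],p[0]],hsv[p[1],p[0]])
def big(m,roi):
    k=np.zeros(m.shape,np.uint8); x0,y0,x1,y1=roi; k[y0:y1,x0:x1]=m[y0:y1,x0:x1]
    cs,_=cv2.findContours(k,cv2.RETR_EXTERNAL,cv2.CHAIN_APPROX_NONE); return max(cs,key=cv2.contourArea)
def rep(n,m,roi,z):
    ct=big(m,roi); P=np.array([ray(c,p[0],z)[:2] for p in ct]).astype(np.float32)
    r=cv2.minAreaRect(P); print(n,'ctr',np.round(r[0],4),'size',np.round(r[1],4),'ang',round(r[2],2)); print(np.round(cv2.boxPoints(r),4).tolist())
rep('cab',cv2.inRange(hsv,(100,180,60),(120,255,255)),(150,180,290,268),.078)
rep('board',cv2.inRange(hsv,(10,50,150),(30,150,255)),(430,205,470,302),.006)
for n,uv,z in(('tumbler',(375,302),.09),('jar',(299,153),.092),('plA',(287,292),.01),('plB',(343,284),.01),('plC',(302,308),.01),('greenhandle',(395,330),.02),('tape',(281,329),.019)): print(n,np.round(ray(c,uv,z),3))
v=im[170:370,250:490]; cv2.imwrite('pics/topz.png',cv2.cvtColor(cv2.resize(v,None,fx=3,fy=3,interpolation=2),cv2.COLOR_RGB2BGR))
E
```

```text
(200, 200) [ 76 126 180] [106 147 180]
(240, 240) [ 83 134 190] [106 144 190]
(281, 316) [103 150 182] [102 111 182]
(450, 250) [226 207 164] [ 21  70 226]
(420, 330) [ 92 110  93] [ 62  42 110]
(440, 330) [ 94 113  95] [ 62  43 113]
(434, 215) [223 200 156] [ 20  77 223]
(460, 290) [214 190 147] [ 19  80 214]
(470, 300) [147 128 103] [ 17  76 147]Traceback (most recent call last):
  File "<stdin>", line 11, in <module>
  File "<stdin>", line 9, in rep
  File "<stdin>", line 7, in big
ValueError: max() iterable argument is empty
```

```bash
cat >> h.py <<'E'
def big(m,roi):
    k=np.zeros(m.shape,np.uint8); x0,y0,x1,y1=roi; k[y0:y1,x0:x1]=m[y0:y1,x0:x1]
    cs,_=cv2.findContours(k,cv2.RETR_EXTERNAL,cv2.CHAIN_APPROX_NONE); return max(cs,key=cv2.contourArea)
def rep(c,n,m,roi,z):
    ct=big(m,roi); P=np.array([ray(c,p[0],z)[:2] for p in ct]).astype(np.float32)
    r=cv2.minAreaRect(P); print(n,'ctr',np.round(r[0],4),'size',np.round(r[1],4),'ang',round(r[2],2)); print(np.round(cv2.boxPoints(r),4).tolist())
E
python3 - <<'E'
from h import *
s,c=snap('top','top2.png')
im=c['pixels']; hsv=cv2.cvtColor(im,cv2.COLOR_RGB2HSV)
v=im[170:370,250:490]; cv2.imwrite('pics/topz2.png',cv2.cvtColor(cv2.resize(v,None,fx=3,fy=3,interpolation=2),cv2.COLOR_RGB2BGR))
rep(c,'cab',cv2.inRange(hsv,(100,110,60),(125,255,255)),(155,182,290,268),.078)
rep(c,'board',cv2.inRange(hsv,(10,40,165),(30,150,255)),(430,205,470,302),.006)
rep(c,'tile',cv2.inRange(hsv,(0,0,170),(180,40,255)),(388,195,432,295),.006)
for n,uv,z in(('tumbler',(375,302),.09),('jar',(299,153),.092),('plA',(287,292),.01),('plB',(343,284),.01),('plC',(302,308),.01),('greenhandle',(395,330),.02),('tape',(281,329),.019)): print(n,np.round(ray(c,uv,z),3))
E
```

```text
cab ctr [0.5636 0.4538] size [0.1753 0.2517] ang 1.36
[[0.4729999899864197, 0.5774999856948853], [0.4790000021457672, 0.32589998841285706], [0.65420001745224, 0.33009999990463257], [0.6481999754905701, 0.5817000269889832]]
board ctr [ 0.4976 -0.1216] size [0.0896 0.2214] ang 86.87
[[0.3846000134944916, -0.16030000150203705], [0.6057000160217285, -0.17239999771118164], [0.6105999946594238, -0.08290000259876251], [0.3894999921321869, -0.07079999893903732]]
tile ctr [ 0.5252 -0.0217] size [0.0886 0.2204] ang 88.78
[[0.4140999913215637, -0.06360000371932983], [0.6344000101089478, -0.06830000132322311], [0.6363000273704529, 0.0203000009059906], [0.41600000858306885, 0.024900000542402267]]
tumbler [0.376 0.083 0.09 ]
jar [0.732 0.261 0.092]
plA [0.4   0.291 0.01 ]
plB [0.421 0.151 0.01 ]
plC [0.361 0.253 0.01 ]
greenhandle [0.308 0.025 0.02 ]
tape [0.31  0.304 0.019]
```

View pics/topz2.png

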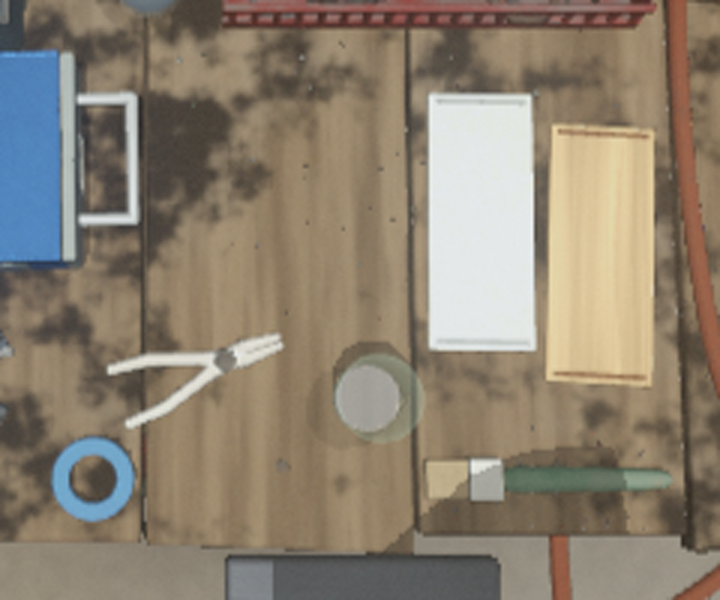

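The handle, tile, board and cabinet come out at their known sizes, so I'll trust them. Next I'll work out the approach moves.

```bash
cat >> h.py <<'E'
def plan(*ws):
    """world targets (x,y,z,yaw) -> tool-frame travel/rotation"""
    s=bot.state(); R,p=tool(s)
    print('t %.2f'%s['clock'],'p',np.round(p,4),'rot',np.round(s['tcp_rot'],2),'w %.4f'%s['grip_width'],'f',np.round(s['contact_force'],1))
    for w in ws:
        d=R.T@(np.array(w[:3])-p); Rg=Ro.from_euler('xyz',[180,0,w[3]],degrees=True).as_matrix()
        print(w,'->',np.round(d,3).tolist(),np.round(Ro.from_matrix(R.T@Rg).as_rotvec(),3).tolist())
E
python3 -c "
from h import *
plan((.5,-.15,.22,0),(.57,.15,.25,0))"
```

```text
t 0.30 p [ 0.1326 -0.585   0.2036] rot [-179.96   -0.     12.76] w 0.0927 f [0.1 0.4 0.7]
(0.5, -0.15, 0.22, 0) -> [0.454, -0.343, -0.016] [-0.001, 0.0, 0.223]
(0.57, 0.15, 0.25, 0) -> [0.589, -0.62, -0.046] [-0.001, 0.0, 0.223]
```

Request:
play_rows --steps '[{"travel": [0.227, -0.171, -0.02], "rotation": [0, 0, 0.1]}, {"travel": [0.454, -0.343, -0.03], "rotation": [0, 0, 0.223]}, {"travel": [0.454, -0.343, -0.03], "rotation": [0, 0, 0.223]}, {"travel": [0.454, -0.343, -0.03], "rotation": [0, 0, 0.223]}, {"travel": [0.454, -0.343, -0.03], "rotation": [0, 0, 0.223]}, {"travel": [0.454, -0.343, -0.03], "rotation": [0, 0, 0.223]}, {"travel": [0.454, -0.343, -0.03], "rotation": [0, 0, 0.223]}, {"travel": [0.454, -0.343, -0.03], "rotation": [0, 0, 0.223]}]'

```text
schema error: expected keys travel, rotation, grip
```

```bash
python3 -c "
from h import *
plan((.571,.2,.25,0))"
```

```text
t 0.30 p [ 0.1326 -0.585   0.2036] rot [-179.96   -0.     12.76] w 0.0927 f [0.1 0.4 0.7]
(0.571, 0.2, 0.25, 0) -> [0.601, -0.669, -0.046] [-0.001, 0.0, 0.223]
```

Request:
play_rows --steps '[{"travel": [0.227, -0.171, -0.02], "rotation": [0, 0, 0.1], "grip": 0.3}, {"travel": [0.454, -0.343, -0.03], "rotation": [0, 0, 0.223], "grip": 0.3}, {"travel": [0.454, -0.343, -0.03], "rotation": [0, 0, 0.223], "grip": 0.3}, {"travel": [0.454, -0.343, -0.03], "rotation": [0, 0, 0.223], "grip": 0.3}, {"travel": [0.454, -0.343, -0.03], "rotation": [0, 0, 0.223], "grip": 0.3}, {"travel": [0.454, -0.343, -0.03], "rotation": [0, 0, 0.223], "grip": 0.3}, {"travel": [0.454, -0.343, -0.03], "rotation": [0, 0, 0.223], "grip": 0.3}, {"travel": [0.454, -0.343, -0.03], "rotation": [0, 0, 0.223], "grip": 0.3}]' --newtons 30

```text
clock: 1.3
ee_pos: [0.4556, -0.2018, 0.2307]
tcp_rot: [-180.0, -0.0, -0.0]
contact_force: [0.8, -1.6, 0.0]
grip_width: 0.0327
```

```bash
python3 -c "
from h import *
plan((.565,.24,.25,0))"
```

```text
t 1.30 p [ 0.4556 -0.2018  0.2307] rot [-1.7999e+02 -4.0000e-02 -2.0000e-02] w 0.0327 f [ 0.8 -1.6  0. ]
(0.565, 0.24, 0.25, 0) -> [0.109, -0.442, -0.019] [-0.0, -0.001, -0.0]
```

Request:
play_rows --steps '[{"travel": [0.11, -0.44, -0.02], "rotation": [0, 0, 0], "grip": 0.3}, {"travel": [0.11, -0.44, -0.02], "rotation": [0, 0, 0], "grip": 0.3}, {"travel": [0.11, -0.44, -0.02], "rotation": [0, 0, 0], "grip": 0.3}, {"travel": [0.11, -0.44, -0.02], "rotation": [0, 0, 0], "grip": 0.3}, {"travel": [0.11, -0.44, -0.02], "rotation": [0, 0, 0], "grip": 0.3}, {"travel": [0.11, -0.44, -0.02], "rotation": [0, 0, 0], "grip": 0.3}, {"travel": [0.11, -0.44, -0.02], "rotation": [0, 0, 0], "grip": 0.3}, {"travel": [0.11, -0.44, -0.02], "rotation": [0, 0, 0], "grip": 0.3}]'

```text
clock: 2.3
ee_pos: [0.5656, 0.2417, 0.2504]
tcp_rot: [-180.0, -0.0, 0.2]
contact_force: [0.2, -0.2, -0.7]
grip_width: 0.0325
```

```bash
python3 - <<'E'
from h import *
plan((.571,.275,.058,0))
s,c=snap('wrist','w1.png')
E
```

```text
t 2.30 p [0.5656 0.2417 0.2504] rot [-1.7997e+02 -1.0000e-02  1.9000e-01] w 0.0325 f [ 0.2 -0.2 -0.7]
(0.571, 0.275, 0.058, 0) -> [0.006, -0.033, 0.192] [-0.001, -0.0, 0.003]
```

View pics/w1.png

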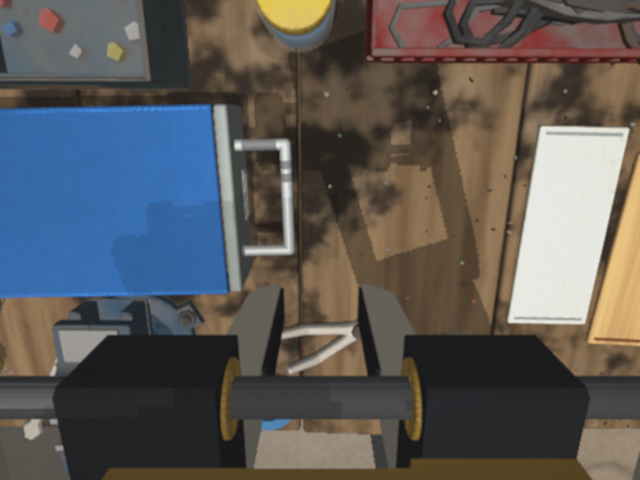

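The wrist view shows the handle bar running from (286,143) to (290,250), with the drawer's grey front edge at col 218–240.

```bash
python3 - <<'E'
from h import *
s=bot.state();c=bot.camera('wrist')
for uv in((287,145),(289,248)): print(np.round(ray(c,uv,.055,s),4))
for uv in((217,104),(226,293),(213,104),(223,293)): print('front top',np.round(ray(c,uv,.078,s),4))
for uv in((0,110),(0,297),(210,106),(222,293)): print('cab corner/edge',np.round(ray(c,uv,.078,s),4))
E
```

```text
[0.6205 0.2719 0.055 ]
[0.5233 0.272  0.055 ]
front top [0.6548 0.3268 0.078 ]
front top [0.4863 0.33   0.078 ]
front top [0.6547 0.3301 0.078 ]
front top [0.4862 0.3329 0.078 ]
cab corner/edge [0.6495 0.5059 0.078 ]
cab corner/edge [0.4815 0.5429 0.078 ]
cab corner/edge [0.6532 0.3327 0.078 ]
cab corner/edge [0.4862 0.3338 0.078 ]
```

Request:
play_rows --steps '[{"travel": [0.006, -0.03, 0.05], "rotation": [0, 0, -0.014], "grip": 0.3}, {"travel": [0.006, -0.03, 0.1], "rotation": [0, 0, -0.014], "grip": 0.3}, {"travel": [0.006, -0.03, 0.14], "rotation": [0, 0, -0.014], "grip": 0.3}, {"travel": [0.006, -0.03, 0.17], "rotation": [0, 0, -0.014], "grip": 0.3}, {"travel": [0.006, -0.03, 0.195], "rotation": [0, 0, -0.014], "grip": 0.3}, {"travel": [0.006, -0.03, 0.195], "rotation": [0, 0, -0.014], "grip": 0.3}, {"travel": [0.006, -0.03, 0.195], "rotation": [0, 0, -0.014], "grip": 0.9}, {"travel": [0.006, -0.03, 0.195], "rotation": [0, 0, -0.014], "grip": 0.9}]' --newtons 30

```text
clock: 3.4
ee_pos: [0.5728, 0.2697, 0.0574]
tcp_rot: [-180.0, -0.2, 0.9]
contact_force: [-0.2, 0.4, 0.6]
grip_width: 0.0171
```

Request:
play_rows --steps '[{"travel": [0, 0, 0], "rotation": [0, 0, 0], "grip": 1}, {"travel": [0, 0.01, 0], "rotation": [0, 0, 0], "grip": 1}, {"travel": [0, 0.03, 0], "rotation": [0, 0, 0], "grip": 1}, {"travel": [0, 0.06, 0], "rotation": [0, 0, 0], "grip": 1}, {"travel": [0, 0.095, 0], "rotation": [0, 0, 0], "grip": 1}, {"travel": [0, 0.13, 0], "rotation": [0, 0, 0], "grip": 1}, {"travel": [0, 0.15, 0], "rotation": [0, 0, 0], "grip": 1}, {"travel": [0, 0.15, 0], "rotation": [0, 0, 0], "grip": 1}]' --newtons 30

```text
clock: 4.4
ee_pos: [0.5752, 0.1181, 0.0573]
tcp_rot: [-180.0, -0.2, 0.8]
contact_force: [0.2, 0.7, -0.2]
grip_width: 0.0006
```

```bash
python3 - <<'E'
from h import *
s,c=snap('top','top3.png')
v=c['pixels'][140:370,150:450]; cv2.imwrite('pics/topz3.png',cv2.cvtColor(cv2.resize(v,None,fx=2.6,fy=2.6,interpolation=2),cv2.COLOR_RGB2BGR))
s,c=snap('wrist','w2.png')
E
```

```text
(no output)
```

View pics/topz3.png

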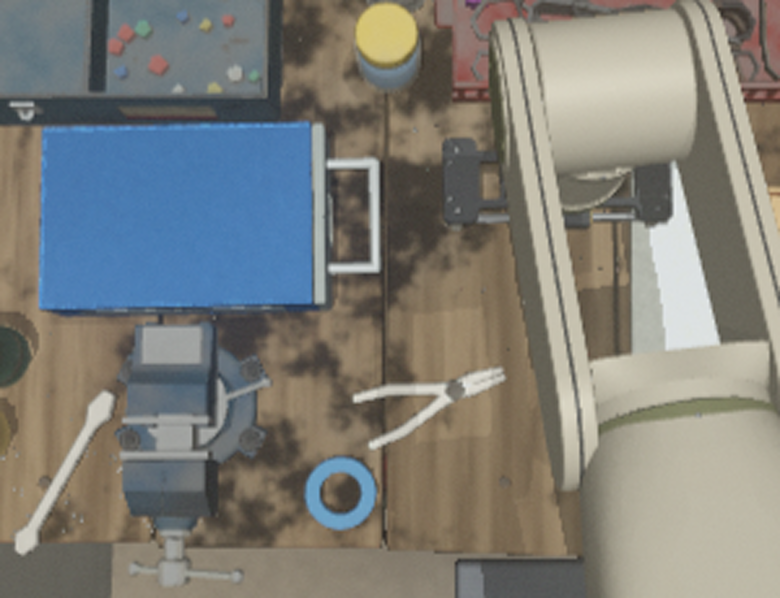

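View pics/w2.png

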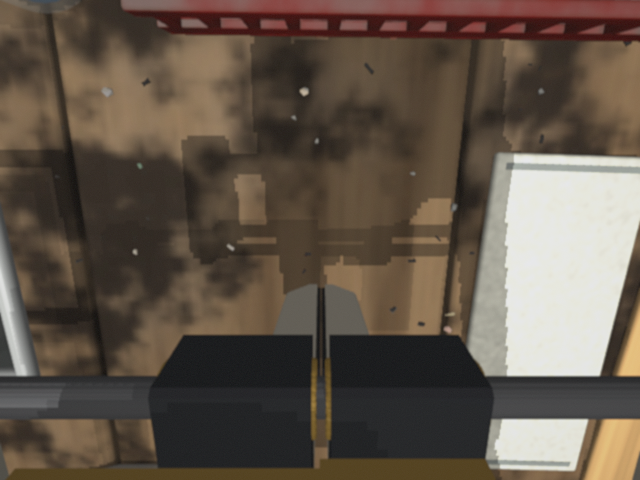

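The drawer hasn't moved: the bar is still at col ~295 in the top view, and the fingers closed on nothing. I'll go back to find out why.

Request:
play_rows --steps '[{"travel": [0, 0, -0.06], "rotation": [0, 0, 0], "grip": 0.3}, {"travel": [0, 0, -0.09], "rotation": [0, 0, 0], "grip": 0.3}, {"travel": [0, -0.05, -0.09], "rotation": [0, 0, 0], "grip": 0.3}, {"travel": [0, -0.1, -0.09], "rotation": [0, 0, 0], "grip": 0.3}, {"travel": [0, -0.152, -0.09], "rotation": [0, 0, 0], "grip": 0.3}, {"travel": [0, -0.152, -0.09], "rotation": [0, 0, 0], "grip": 0.3}, {"travel": [0, -0.152, -0.09], "rotation": [0, 0, 0], "grip": 0.3}]'

```text
clock: 5.38
ee_pos: [0.5721, 0.2725, 0.1472]
tcp_rot: [-180.0, -0.1, 1.0]
contact_force: [-0.1, 0.1, -0.1]
grip_width: 0.0327
```

```bash
python3 - <<'E'
from h import *
plan((.572,.272,.055,1))
s,c=snap('wrist','w3.png')
E
```

```text
t 5.38 p [0.5721 0.2725 0.1472] rot [-1.7996e+02 -1.3000e-01  9.9000e-01] w 0.0327 f [-0.1  0.1 -0.1]
(0.572, 0.272, 0.055, 1) -> [-0.0, 0.001, 0.092] [-0.001, -0.002, -0.0]
```

View pics/w3.png

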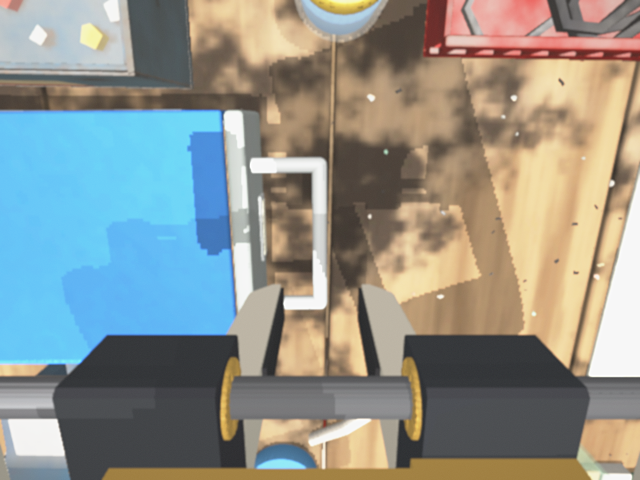

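```bash
python3 - <<'E'
from h import *
s=bot.state();c=bot.camera('wrist')
for uv in((318,160),(319,304)): print(np.round(ray(c,uv,.055,s),4))
T=np.linalg.inv(np.array(c['T_tool_cam']))
def pr(P):
    q=T[:3,:3]@P+T[:3,3]; return np.round([c['fx']*q[0]/q[2]+c['cx'],c['fy']*q[1]/q[2]+c['cy']],1)
for P in([0,0,.025],[0,.016,.025],[0,-.016,.025],[0,0,0],[0,0,.092]): print(P,pr(np.array(P)))
print(np.array(c['T_tool_cam']))
E
```

```text
[0.6247 0.2739 0.055 ]
[0.5208 0.2717 0.055 ]
[0, 0, 0.025] [319.9 271. ]
[0, 0.016, 0.025] [349.6 271. ]
[0, -0.016, 0.025] [290.1 271. ]
[0, 0, 0] [319.8 289.9]
[0, 0, 0.092] [320. 236.]
[[-1.75413653e-04 -9.58403574e-01 -2.85416464e-01  7.98739558e-02]
 [ 9.99999547e-01 -4.35090607e-04  8.46408145e-04  2.44690540e-04]
 [-9.35382614e-04 -2.85416186e-01  9.58403217e-01 -1.81141787e-01]
 [ 0.00000000e+00  0.00000000e+00  0.00000000e+00  1.00000000e+00]]
```

The fingertips project to row ~286. A tip 25 mm ahead of the TCP should appear near row 265, so the real tips may be shorter than stated and have passed over the bar. I'll retry at a lower height that is safe either way (TCP z = 0.034, tips at least 9 mm above the table).

Request:
play_rows --steps '[{"travel": [0, 0, 0.05], "rotation": [0, 0, 0], "grip": 0.3}, {"travel": [0, 0, 0.08], "rotation": [0, 0, 0], "grip": 0.3}, {"travel": [0, 0, 0.1], "rotation": [0, 0, 0], "grip": 0.3}, {"travel": [0, 0, 0.113], "rotation": [0, 0, 0], "grip": 0.3}, {"travel": [0, 0, 0.113], "rotation": [0, 0, 0], "grip": 0.3}, {"travel": [0, 0, 0.113], "rotation": [0, 0, 0], "grip": 1}, {"travel": [0, 0, 0.113], "rotation": [0, 0, 0], "grip": 1}, {"travel": [0, 0, 0.113], "rotation": [0, 0, 0], "grip": 1}]' --newtons 30

```text
clock: 6.48
ee_pos: [0.5737, 0.2719, 0.0356]
tcp_rot: [-179.9, -0.3, 0.9]
contact_force: [-0.4, 1.6, 3.4]
grip_width: 0.0087
```

```bash
python3 - <<'E'
from h import *
plan()
s,c=snap('wrist','w4.png')
plan()
E
```

```text
t 6.47 p [0.5737 0.2719 0.0356] rot [-179.89   -0.26    0.87] w 0.0087 f [-0.4  1.6  3.4]
t 6.53 p [0.5737 0.2719 0.0356] rot [-179.89   -0.26    0.87] w 0.0091 f [-0.1  1.8  3.5]
```

View pics/w4.png

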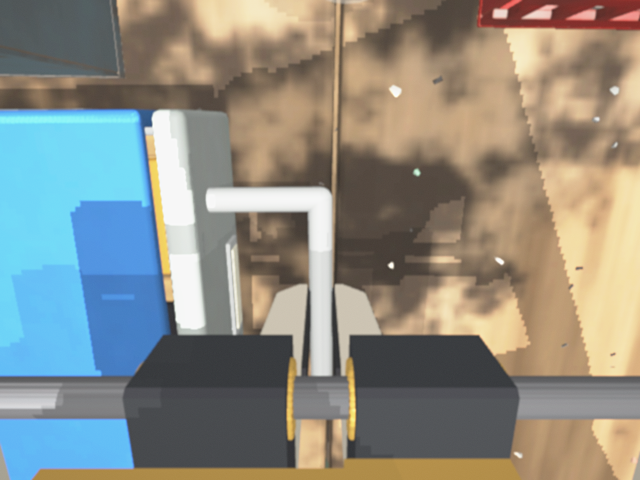

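Request:
play_rows --steps '[{"travel": [0, 0.015, 0], "rotation": [0, 0, 0], "grip": 1}, {"travel": [0, 0.045, 0], "rotation": [0, 0, 0], "grip": 1}, {"travel": [0, 0.08, 0], "rotation": [0, 0, 0], "grip": 1}, {"travel": [0, 0.115, 0], "rotation": [0, 0, 0], "grip": 1}, {"travel": [0, 0.15, 0], "rotation": [0, 0, 0], "grip": 1}, {"travel": [0, 0.18, 0], "rotation": [0, 0, 0], "grip": 1}, {"travel": [0, 0.195, 0], "rotation": [0, 0, 0], "grip": 1}, {"travel": [0, 0.195, 0], "rotation": [0, 0, 0], "grip": 1}]' --newtons 40

```text
clock: 7.52
ee_pos: [0.5782, 0.0746, 0.0356]
tcp_rot: [-180.0, -0.4, 0.8]
contact_force: [7.3, -1.8, -4.6]
grip_width: 0.0088
```

Request:
play_rows --steps '[{"travel": [0, 0.01, 0], "rotation": [0, 0, 0], "grip": 1}, {"travel": [0, 0.016, 0], "rotation": [0, 0, 0], "grip": 1}, {"travel": [0, 0.02, 0], "rotation": [0, 0, 0], "grip": 1}, {"travel": [0, 0.024, 0], "rotation": [0, 0, 0], "grip": 1}, {"travel": [0, 0.024, 0], "rotation": [0, 0, 0], "grip": 1}]'

```text
clock: 8.15
ee_pos: [0.5788, 0.0536, 0.0357]
tcp_rot: [-179.7, -0.5, 0.8]
contact_force: [5.4, 14.4, -4.7]
grip_width: 0.009
```

Request:
play_rows --steps '[{"travel": [0, 0, 0], "rotation": [0, 0, 0], "grip": 0.3}, {"travel": [0, 0, 0], "rotation": [0, 0, 0], "grip": 0.3}, {"travel": [0, 0, -0.05], "rotation": [0, 0, 0], "grip": 0.3}, {"travel": [0, 0, -0.11], "rotation": [0, 0, 0], "grip": 0.3}, {"travel": [0, -0.05, -0.17], "rotation": [0, 0, 0], "grip": 0.1}, {"travel": [0, -0.1, -0.22], "rotation": [0, 0, 0], "grip": 0.1}, {"travel": [0, -0.12, -0.24], "rotation": [0, 0, 0], "grip": 0.1}, {"travel": [0, -0.12, -0.24], "rotation": [0, 0, 0], "grip": 0.1}]'

```text
clock: 9.15
ee_pos: [0.5764, 0.1746, 0.2808]
tcp_rot: [-179.6, -0.9, 0.9]
contact_force: [0.1, -0.1, 0.1]
grip_width: 0.042
```

```bash
python3 - <<'E'
from h import *
plan()
s,c=snap('wrist','w5.png')
E
```

```text
t 9.15 p [0.5764 0.1746 0.2808] rot [-179.63   -0.88    0.94] w 0.0420 f [ 0.1 -0.1  0.1]
```

View pics/w5.png

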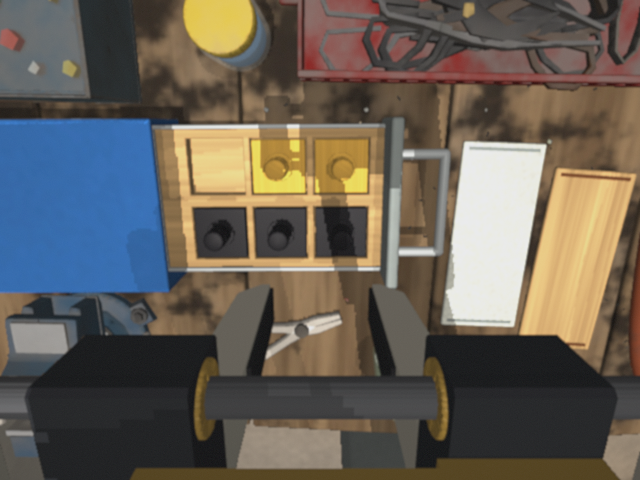

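The drawer is open and holds five stamps: brass at (278,166) and (342,166), graphite at (220,233), (281,232) and (341,232). The top-left pocket is empty.

```bash
python3 - <<'E'
from h import *
s=bot.state();c=bot.camera('wrist')
im=c['pixels'];hsv=cv2.cvtColor(im,cv2.COLOR_RGB2HSV)
v=im[110:290,150:450]; cv2.imwrite('pics/wz5.png',cv2.cvtColor(cv2.resize(v,None,fx=2.6,fy=2.6,interpolation=2),cv2.COLOR_RGB2BGR))
px=np.array([(217,166),(278,166),(342,166),(220,233),(281,232.5),(341,232)])
W=np.array([ray(c,p,.028,s)[:2] for p in px]); print(np.round(W,4).tolist())
# grid fit: cabinet -x axis = opening
L=np.array([(66,-36),(0,-36),(-66,-36),(66,36),(0,36),(-66,36)])/1000. 
mL=L.mean(0);mW=W.mean(0);H=(L-mL).T@(W-mW);U,S,V=np.linalg.svd(H);R=V.T@np.diag([1,np.sign(np.linalg.det(V.T@U.T))])@U.T
print('yaw',np.degrees(np.arctan2(R[1,0],R[0,0])),'ctr',mW,'res',np.round((L@R.T+mW-W)*1000,1).tolist())
for n,ro in(('tile',(445,138,546,330)),):
    rep_=None
m=cv2.inRange(hsv,(0,0,150),(180,45,255))
ct=big(m,(448,138,548,330)); P=np.array([ray(c,p[0],.006,s)[:2] for p in ct]).astype(np.float32); print('tile',cv2.minAreaRect(P))
E
```

```text
[[0.6067, 0.2824], [0.6077, 0.2186], [0.6087, 0.1518], [0.5341, 0.2831], [0.5358, 0.2163], [0.5374, 0.1508]]
yaw 91.02873525215853 ctr [0.57172217 0.21717364] res [[-0.1, 1.4], [0.0, -0.8], [0.2, 0.0], [0.5, -0.5], [-0.0, 0.2], [-0.5, -0.3]]
tile ((0.52656090259552, -0.021519679576158524), (0.09057224541902542, 0.22053363919258118), 88.99221801757812)
```

View pics/wz5.png

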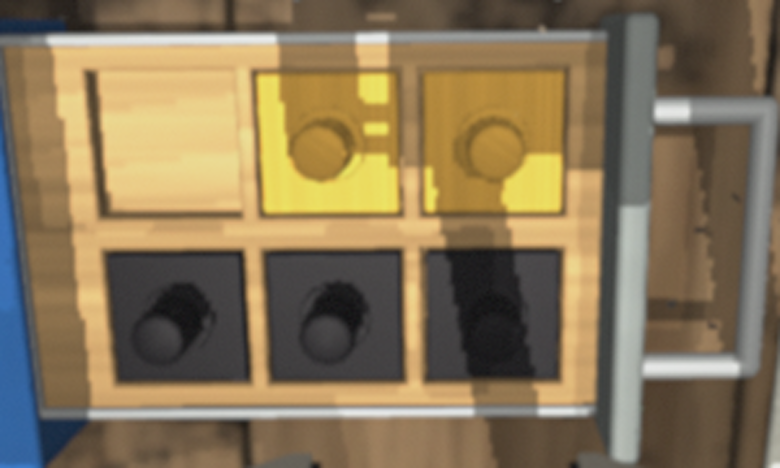

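```bash
cat >> h.py <<'E'
ctr=np.array([.5717,.2172]); 
def pk(x,y): return ctr+x*np.array([-.018,1])+y*np.array([-1,-.018])
E
python3 - <<'E'
from h import *
plan((.609,.152,.1,1),(.609,.152,.065,1),(.609,.152,.045,1))
E
```

```text
t 9.25 p [0.5749 0.1719 0.276 ] rot [-179.75   -0.49    0.82] w 0.0417 f [-0.1 -0.5 -1. ]
(0.609, 0.152, 0.1, 1) -> [0.032, 0.021, 0.176] [-0.004, -0.009, -0.003]
(0.609, 0.152, 0.065, 1) -> [0.032, 0.021, 0.211] [-0.004, -0.009, -0.003]
(0.609, 0.152, 0.045, 1) -> [0.032, 0.021, 0.231] [-0.004, -0.009, -0.003]
```

Request:
play_rows --steps '[{"travel": [0.03, 0.02, 0.05], "rotation": [-0.004, -0.009, -0.003], "grip": 0.1}, {"travel": [0.032, 0.021, 0.11], "rotation": [-0.004, -0.009, -0.003], "grip": 0.1}, {"travel": [0.032, 0.021, 0.16], "rotation": [-0.004, -0.009, -0.003], "grip": 0.1}, {"travel": [0.032, 0.021, 0.19], "rotation": [-0.004, -0.009, -0.003], "grip": 0.1}, {"travel": [0.032, 0.021, 0.205], "rotation": [-0.004, -0.009, -0.003], "grip": 0.1}, {"travel": [0.032, 0.021, 0.211], "rotation": [-0.004, -0.009, -0.003], "grip": 0.1}, {"travel": [0.032, 0.021, 0.211], "rotation": [-0.004, -0.009, -0.003], "grip": 0.1}, {"travel": [0.032, 0.021, 0.211], "rotation": [-0.004, -0.009, -0.003], "grip": 0.1}]'

```text
clock: 10.25
ee_pos: [0.6102, 0.1524, 0.0669]
tcp_rot: [-180.0, -0.1, 1.0]
contact_force: [-0.3, -0.8, 0.5]
grip_width: 0.042
```

```bash
python3 - <<'E'
from h import *
plan((.609,.152,.045,1))
s,c=snap('wrist','w6.png')
E
```

```text
t 10.25 p [0.6102 0.1524 0.0669] rot [-1.7996e+02 -1.2000e-01  9.9000e-01] w 0.0420 f [-0.3 -0.8  0.5]
(0.609, 0.152, 0.045, 1) -> [-0.001, 0.0, 0.022] [-0.001, -0.002, -0.0]
```

View pics/w6.png

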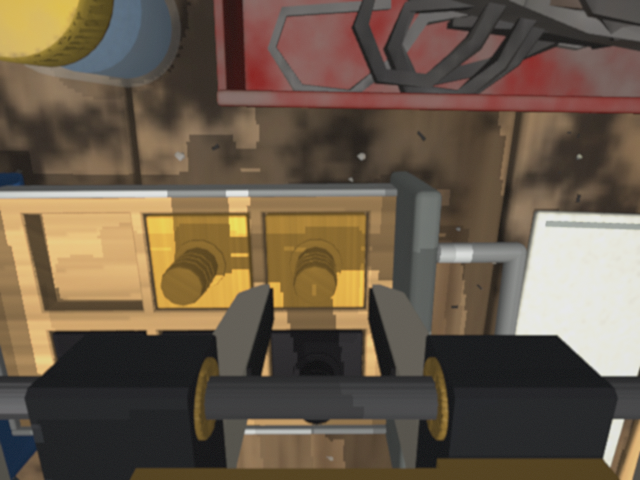

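```bash
python3 - <<'E'
from h import *
s=bot.state();c=bot.camera('wrist')
print(ray(c,(316,280),.062,s)); plan()
E
```

```text
[0.61323397 0.15440196 0.062     ]
t 10.35 p [0.61   0.1525 0.0667] rot [-1.7996e+02 -1.1000e-01  9.9000e-01] w 0.0417 f [-0.  -0.1  1. ]
```

Request:
play_rows --steps '[{"travel": [0, 0, 0.008], "rotation": [0, 0, 0], "grip": 0.1}, {"travel": [0, 0, 0.016], "rotation": [0, 0, 0], "grip": 0.1}, {"travel": [0, 0, 0.024], "rotation": [0, 0, 0], "grip": 0.1}, {"travel": [0, 0, 0.024], "rotation": [0, 0, 0], "grip": 0.1}]'

```text
clock: 10.85
ee_pos: [0.6089, 0.1524, 0.0411]
tcp_rot: [-180.0, 0.0, 1.0]
contact_force: [-0.9, -0.6, -0.2]
grip_width: 0.0421
```

No contact with the TCP at 0.041, where tips 25 mm ahead would already be pressing on the plate. So the tips are close to the TCP itself. I'll go a little lower and close.

Request:
play_rows --steps '[{"travel": [0, 0, 0.005], "rotation": [0, 0, 0], "grip": 0.1}, {"travel": [0, 0, 0.005], "rotation": [0, 0, 0], "grip": 0.8}, {"travel": [0, 0, 0.005], "rotation": [0, 0, 0], "grip": 0.8}, {"travel": [0, 0, 0.005], "rotation": [0, 0, 0], "grip": 0.8}, {"travel": [0, 0, 0.005], "rotation": [0, 0, 0], "grip": 0.8}]' --newtons 40

```text
clock: 11.48
ee_pos: [0.6091, 0.1534, 0.0366]
tcp_rot: [-179.9, -0.0, 1.0]
contact_force: [-0.7, 5.1, 1.5]
grip_width: 0.0208
```

Request:
play_rows --steps '[{"travel": [0, 0, -0.01], "rotation": [0, 0, 0], "grip": 0.8}, {"travel": [0, 0, -0.025], "rotation": [0, 0, 0], "grip": 0.8}, {"travel": [0, 0, -0.045], "rotation": [0, 0, 0], "grip": 0.8}, {"travel": [0, 0, -0.07], "rotation": [0, 0, 0], "grip": 0.8}, {"travel": [0, 0, -0.09], "rotation": [0, 0, 0], "grip": 0.8}, {"travel": [0, 0, -0.09], "rotation": [0, 0, 0], "grip": 0.8}]'

```text
clock: 12.22
ee_pos: [0.6111, 0.1534, 0.1299]
tcp_rot: [-179.9, -0.3, 1.0]
contact_force: [0.5, 0.1, -0.6]
grip_width: 0.0206
```

```bash
python3 - <<'E'
from h import *
plan((.461,-.02,.127,-1),(.461,-.02,.03,-1))
s,c=snap('wrist','w7.png')
E
```

```text
t 12.22 p [0.6111 0.1534 0.1299] rot [-179.87   -0.3     1.01] w 0.0206 f [ 0.5  0.1 -0.6]
(0.461, -0.02, 0.127, -1) -> [-0.153, 0.171, 0.002] [-0.002, -0.005, 0.035]
(0.461, -0.02, 0.03, -1) -> [-0.154, 0.171, 0.099] [-0.002, -0.005, 0.035]
```

View pics/w7.png

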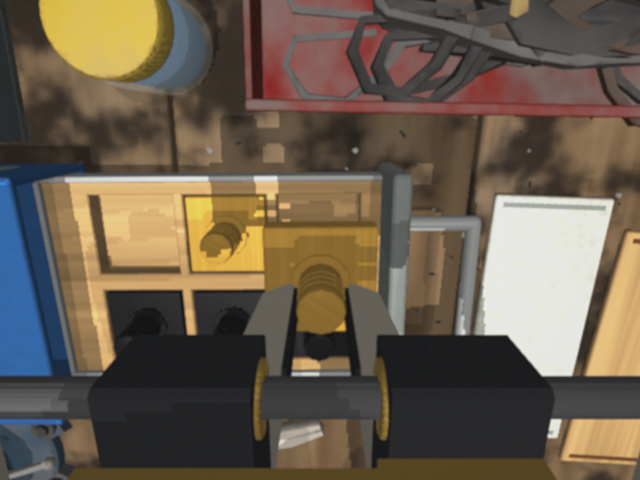

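Request:
play_rows --steps '[{"travel": [-0.01, 0.04, 0], "rotation": [0, -0.003, 0.01], "grip": 0.8}, {"travel": [-0.025, 0.09, 0], "rotation": [0, -0.005, 0.03], "grip": 0.8}, {"travel": [-0.04, 0.14, 0], "rotation": [0, -0.005, 0.035], "grip": 0.8}, {"travel": [-0.04, 0.175, 0], "rotation": [0, -0.005, 0.035], "grip": 0.8}, {"travel": [-0.04, 0.175, 0.04], "rotation": [0, -0.005, 0.035], "grip": 0.8}, {"travel": [-0.04, 0.175, 0.07], "rotation": [0, -0.005, 0.035], "grip": 0.8}, {"travel": [-0.04, 0.175, 0.085], "rotation": [0, -0.005, 0.035], "grip": 0.8}, {"travel": [-0.04, 0.175, 0.09], "rotation": [0, -0.005, 0.035], "grip": 0.8}]'

```text
clock: 13.28
ee_pos: [0.5723, -0.022, 0.0361]
tcp_rot: [-179.9, 0.3, -1.0]
contact_force: [1.4, 0.1, -1.7]
grip_width: 0.0208
```

Request:
play_rows --steps '[{"travel": [0, 0, 0.004], "rotation": [0, 0, 0], "grip": 0.8}, {"travel": [0, 0, 0.007], "rotation": [0, 0, 0], "grip": 0.8}, {"travel": [0, 0, 0.007], "rotation": [0, 0, 0], "grip": 0.8}, {"travel": [0, 0, 0.007], "rotation": [0, 0, 0], "grip": 0.1}, {"travel": [0, 0, 0.007], "rotation": [0, 0, 0], "grip": 0.1}, {"travel": [0, 0, -0.02], "rotation": [0, 0, 0], "grip": 0.1}, {"travel": [0, 0, -0.06], "rotation": [0, 0, 0], "grip": 0.1}, {"travel": [0, 0, -0.06], "rotation": [0, 0, 0], "grip": 0.1}]'

```text
clock: 14.28
ee_pos: [0.5759, -0.0226, 0.1007]
tcp_rot: [-179.9, -0.2, -1.0]
contact_force: [0.6, -1.3, 0.5]
grip_width: 0.0419
```

```bash
python3 - <<'E'
from h import *
s,c=snap('wrist','w8.png')
plan((.608,.218,.1,1),(.608,.218,.037,1))
E
```

```text
t 14.32 p [ 0.5744 -0.0224  0.0985] rot [-1.7991e+02  3.0000e-02 -9.8000e-01] w 0.0417 f [ 0.1 -0.5  0.5]
(0.608, 0.218, 0.1, 1) -> [0.029, -0.241, -0.001] [-0.002, 0.0, -0.035]
(0.608, 0.218, 0.037, 1) -> [0.029, -0.241, 0.062] [-0.002, 0.0, -0.035]
```

View pics/w8.png

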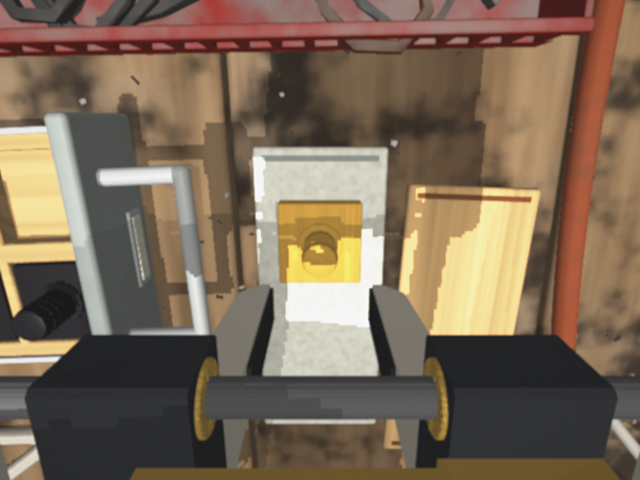

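Request:
play_rows --steps '[{"travel": [0.005, -0.05, -0.01], "rotation": [0, 0, -0.01], "grip": 0.1}, {"travel": [0.015, -0.11, -0.01], "rotation": [0, 0, -0.02], "grip": 0.1}, {"travel": [0.025, -0.17, -0.01], "rotation": [0, 0, -0.035], "grip": 0.1}, {"travel": [0.03, -0.22, -0.01], "rotation": [-0.002, 0, -0.035], "grip": 0.1}, {"travel": [0.03, -0.241, 0], "rotation": [-0.002, 0, -0.035], "grip": 0.1}, {"travel": [0.03, -0.241, 0], "rotation": [-0.002, 0, -0.035], "grip": 0.1}, {"travel": [0.03, -0.241, 0.015], "rotation": [-0.002, 0, -0.035], "grip": 0.1}, {"travel": [0.03, -0.241, 0.025], "rotation": [-0.002, 0, -0.035], "grip": 0.1}]'

```text
clock: 15.32
ee_pos: [0.6081, 0.2162, 0.0722]
tcp_rot: [179.9, 0.1, 0.9]
contact_force: [-0.7, 0.4, 0.0]
grip_width: 0.0419
```

```bash
python3 - <<'E'
from h import *
s,c=snap('wrist','w9.png')
plan((.609,.218,.037,1))
E
```

```text
t 15.38 p [0.6072 0.2161 0.0707] rot [179.92   0.22   0.91] w 0.0419 f [-1.  -0.2 -1.3]
(0.609, 0.218, 0.037, 1) -> [0.002, -0.002, 0.034] [0.001, 0.004, -0.001]
```

View pics/w9.png

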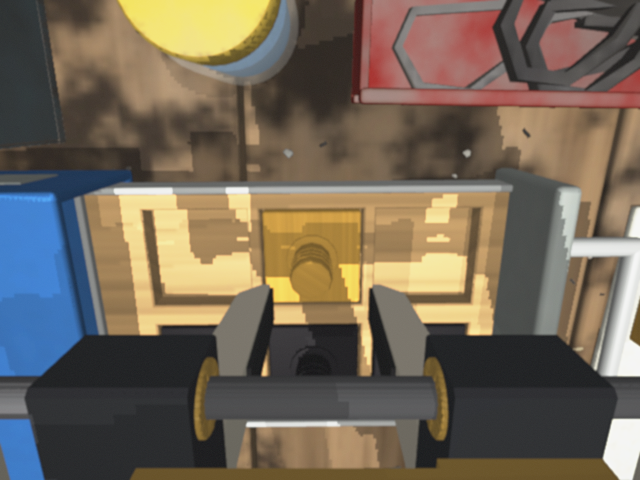

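Request:
play_rows --steps '[{"travel": [0.004, -0.0035, 0.01], "rotation": [0.001, 0.004, 0], "grip": 0.1}, {"travel": [0.004, -0.0035, 0.022], "rotation": [0.001, 0.004, 0], "grip": 0.1}, {"travel": [0.004, -0.0035, 0.034], "rotation": [0.001, 0.004, 0], "grip": 0.1}, {"travel": [0.004, -0.0035, 0.034], "rotation": [0.001, 0.004, 0], "grip": 0.1}, {"travel": [0.004, -0.0035, 0.034], "rotation": [0.001, 0.004, 0], "grip": 0.8}, {"travel": [0.004, -0.0035, 0.034], "rotation": [0.001, 0.004, 0], "grip": 0.8}, {"travel": [0.004, -0.0035, 0.034], "rotation": [0.001, 0.004, 0], "grip": 0.8}, {"travel": [0.004, -0.0035, 0.034], "rotation": [0.001, 0.004, 0], "grip": 0.8}]'

```text
clock: 16.38
ee_pos: [0.6116, 0.2201, 0.0375]
tcp_rot: [-180.0, -0.1, 0.9]
contact_force: [0.3, 2.7, 2.5]
grip_width: 0.0208
```

Request:
play_rows --steps '[{"travel": [0, 0, -0.01], "rotation": [0, 0, 0], "grip": 0.8}, {"travel": [0, 0, -0.025], "rotation": [0, 0, 0], "grip": 0.8}, {"travel": [0, 0, -0.045], "rotation": [0, 0, 0], "grip": 0.8}, {"travel": [0, 0, -0.07], "rotation": [0, 0, 0], "grip": 0.8}, {"travel": [0, 0, -0.09], "rotation": [0, 0, 0], "grip": 0.8}, {"travel": [0, 0, -0.09], "rotation": [0, 0, 0], "grip": 0.8}]'

```text
clock: 17.12
ee_pos: [0.6133, 0.2205, 0.1308]
tcp_rot: [-179.9, -0.4, 0.9]
contact_force: [0.2, 0.5, -1.0]
grip_width: 0.021
```

```bash
python3 - <<'E'
from h import *
plan((.478,-.0205,.127,-1))
E
```

```text
t 17.12 p [0.6133 0.2205 0.1308] rot [-179.92   -0.38    0.92] w 0.0210 f [ 0.2  0.5 -1. ]
(0.478, -0.0205, 0.127, -1) -> [-0.139, 0.239, 0.003] [-0.002, -0.007, 0.034]
```

Request:
play_rows --steps '[{"travel": [-0.02, 0.04, 0], "rotation": [0, -0.003, 0.01], "grip": 0.8}, {"travel": [-0.05, 0.09, 0], "rotation": [0, -0.007, 0.03], "grip": 0.8}, {"travel": [-0.08, 0.14, 0], "rotation": [0, -0.007, 0.034], "grip": 0.8}, {"travel": [-0.11, 0.19, 0], "rotation": [0, -0.007, 0.034], "grip": 0.8}, {"travel": [-0.139, 0.239, 0], "rotation": [0, -0.007, 0.034], "grip": 0.8}, {"travel": [-0.139, 0.239, 0], "rotation": [0, -0.007, 0.034], "grip": 0.8}, {"travel": [-0.139, 0.239, 0.04], "rotation": [0, -0.007, 0.034], "grip": 0.8}, {"travel": [-0.139, 0.239, 0.07], "rotation": [0, -0.007, 0.034], "grip": 0.8}]'

```text
clock: 18.12
ee_pos: [0.4784, -0.02, 0.058]
tcp_rot: [-179.9, 0.1, -1.0]
contact_force: [-0.1, 0.8, -2.5]
grip_width: 0.0209
```

```bash
python3 - <<'E'
from h import *
plan((.478,-.0205,.0305,-1))
s,c=snap('wrist','w10.png')
E
```

```text
t 18.12 p [ 0.4784 -0.02    0.058 ] rot [-1.7988e+02  5.0000e-02 -1.0400e+00] w 0.0209 f [-0.1  0.8 -2.5]
(0.478, -0.0205, 0.0305, -1) -> [-0.0, 0.001, 0.028] [-0.002, 0.001, -0.001]
```

View pics/w10.png

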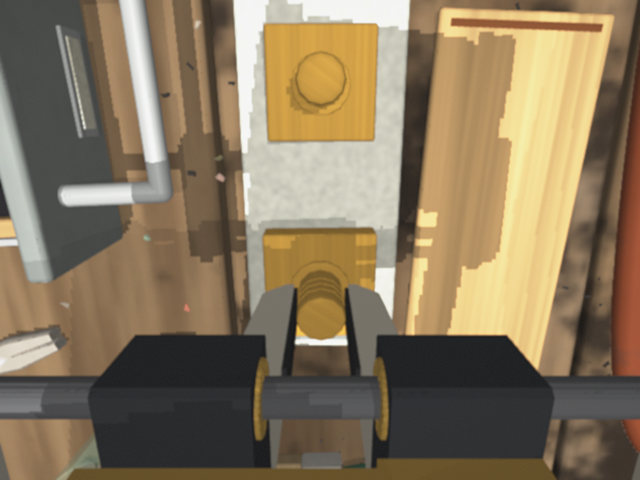

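Request:
play_rows --steps '[{"travel": [0, 0, 0.012], "rotation": [0, 0, 0], "grip": 0.8}, {"travel": [0, 0, 0.022], "rotation": [0, 0, 0], "grip": 0.8}, {"travel": [0, 0, 0.028], "rotation": [0, 0, 0], "grip": 0.8}, {"travel": [0, 0, 0.028], "rotation": [0, 0, 0], "grip": 0.8}, {"travel": [0, 0, 0.028], "rotation": [0, 0, 0], "grip": 0.1}, {"travel": [0, 0, 0.028], "rotation": [0, 0, 0], "grip": 0.1}, {"travel": [0, 0, -0.01], "rotation": [0, 0, 0], "grip": 0.1}, {"travel": [0, 0, -0.05], "rotation": [0, 0, 0], "grip": 0.1}]'

```text
clock: 19.18
ee_pos: [0.4752, -0.0196, 0.104]
tcp_rot: [-179.8, 0.5, -1.0]
contact_force: [1.0, -0.0, 0.8]
grip_width: 0.0416
```

```bash
python3 - <<'E'
from h import *
plan((.5395,.1515,.1,1))
E
```

```text
t 19.18 p [ 0.4752 -0.0196  0.104 ] rot [-179.84    0.49   -1.02] w 0.0416 f [ 1.  -0.   0.8]
(0.5395, 0.1515, 0.1, 1) -> [0.061, -0.172, 0.004] [-0.003, 0.009, -0.035]
```

Request:
play_rows --steps '[{"travel": [0.01, -0.04, -0.01], "rotation": [0, 0, -0.01], "grip": 0.1}, {"travel": [0.035, -0.1, -0.01], "rotation": [0, 0.005, -0.02], "grip": 0.1}, {"travel": [0.055, -0.15, -0.01], "rotation": [0, 0.009, -0.035], "grip": 0.1}, {"travel": [0.061, -0.172, -0.005], "rotation": [-0.003, 0.009, -0.035], "grip": 0.1}, {"travel": [0.061, -0.172, 0.005], "rotation": [-0.003, 0.009, -0.035], "grip": 0.1}, {"travel": [0.061, -0.172, 0.02], "rotation": [-0.003, 0.009, -0.035], "grip": 0.1}, {"travel": [0.061, -0.172, 0.03], "rotation": [-0.003, 0.009, -0.035], "grip": 0.1}, {"travel": [0.061, -0.172, 0.032], "rotation": [-0.003, 0.009, -0.035], "grip": 0.1}]'

```text
clock: 20.18
ee_pos: [0.5379, 0.1502, 0.0706]
tcp_rot: [180.0, 0.1, 0.9]
contact_force: [0.5, -0.3, -1.0]
grip_width: 0.042
```

```bash
python3 - <<'E'
from h import *
s,c=snap('wrist','w11.png')
plan((.5395,.152,.037,1))
E
```

```text
t 20.23 p [0.5383 0.1505 0.071 ] rot [1.7998e+02 6.0000e-02 9.1000e-01] w 0.0417 f [-0.1 -0.7 -0.2]
(0.5395, 0.152, 0.037, 1) -> [0.001, -0.002, 0.034] [0.0, 0.001, -0.002]
```

View pics/w11.png

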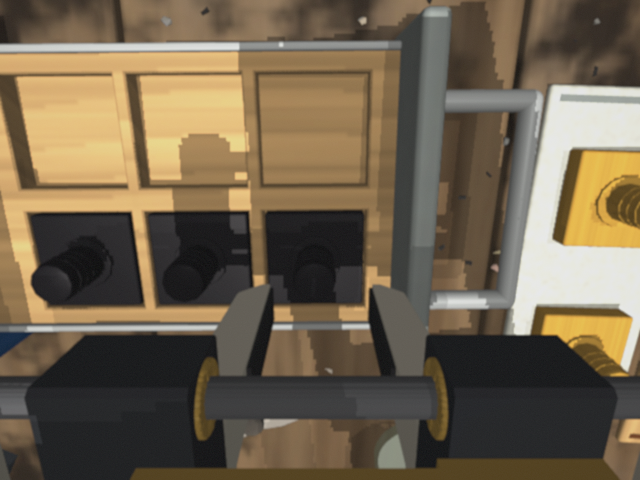

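Request:
play_rows --steps '[{"travel": [0.002, -0.0025, 0.01], "rotation": [0, 0.001, 0], "grip": 0.1}, {"travel": [0.002, -0.0025, 0.022], "rotation": [0, 0.001, 0], "grip": 0.1}, {"travel": [0.002, -0.0025, 0.034], "rotation": [0, 0.001, 0], "grip": 0.1}, {"travel": [0.002, -0.0025, 0.034], "rotation": [0, 0.001, 0], "grip": 0.1}, {"travel": [0.002, -0.0025, 0.034], "rotation": [0, 0.001, 0], "grip": 0.8}, {"travel": [0.002, -0.0025, 0.034], "rotation": [0, 0.001, 0], "grip": 0.8}, {"travel": [0.002, -0.0025, 0.034], "rotation": [0, 0.001, 0], "grip": 0.8}, {"travel": [0.002, -0.0025, 0.034], "rotation": [0, 0.001, 0], "grip": 0.8}]'

```text
clock: 21.22
ee_pos: [0.5408, 0.1532, 0.0376]
tcp_rot: [-180.0, -0.1, 0.9]
contact_force: [-0.2, 1.2, 2.5]
grip_width: 0.0209
```

Request:
play_rows --steps '[{"travel": [0, 0, -0.01], "rotation": [0, 0, 0], "grip": 0.8}, {"travel": [0, 0, -0.025], "rotation": [0, 0, 0], "grip": 0.8}, {"travel": [0, 0, -0.045], "rotation": [0, 0, 0], "grip": 0.8}, {"travel": [0, 0, -0.07], "rotation": [0, 0, 0], "grip": 0.8}, {"travel": [0, 0, -0.095], "rotation": [0, 0, 0], "grip": 0.8}, {"travel": [0, 0, -0.095], "rotation": [0, 0, 0], "grip": 0.8}]'

```text
clock: 21.98
ee_pos: [0.5429, 0.1536, 0.1365]
tcp_rot: [-179.9, -0.4, 0.9]
contact_force: [0.1, 0.7, -2.7]
grip_width: 0.0206
```

```bash
python3 - <<'E'
from h import *
plan((.5635,-.125,.133,-3))
E
```

```text
t 21.98 p [0.5429 0.1536 0.1365] rot [-179.93   -0.43    0.91] w 0.0206 f [ 0.1  0.7 -2.7]
(0.5635, -0.125, 0.133, -3) -> [0.016, 0.279, 0.003] [-0.001, -0.007, 0.068]
```

Request:
play_rows --steps '[{"travel": [0.003, 0.04, 0], "rotation": [0, -0.003, 0.01], "grip": 0.8}, {"travel": [0.006, 0.1, 0], "rotation": [0, -0.007, 0.03], "grip": 0.8}, {"travel": [0.01, 0.16, 0], "rotation": [0, -0.007, 0.05], "grip": 0.8}, {"travel": [0.016, 0.22, 0], "rotation": [0, -0.007, 0.068], "grip": 0.8}, {"travel": [0.016, 0.279, 0], "rotation": [0, -0.007, 0.068], "grip": 0.8}, {"travel": [0.016, 0.279, 0], "rotation": [0, -0.007, 0.068], "grip": 0.8}, {"travel": [0.016, 0.279, 0.04], "rotation": [0, -0.007, 0.068], "grip": 0.8}, {"travel": [0.016, 0.279, 0.075], "rotation": [0, -0.007, 0.068], "grip": 0.8}]'

```text
clock: 22.98
ee_pos: [0.5636, -0.1241, 0.0598]
tcp_rot: [-179.9, 0.0, -3.0]
contact_force: [-0.5, 0.6, -2.9]
grip_width: 0.0209
```

```bash
python3 - <<'E'
from h import *
plan((.5635,-.125,.0305,-3))
s,c=snap('wrist','w12.png')
E
```

```text
t 22.98 p [ 0.5636 -0.1241  0.0598] rot [-179.89    0.     -2.98] w 0.0209 f [-0.5  0.6 -2.9]
(0.5635, -0.125, 0.0305, -3) -> [-0.0, 0.001, 0.029] [-0.002, 0.0, 0.0]
```

View pics/w12.png

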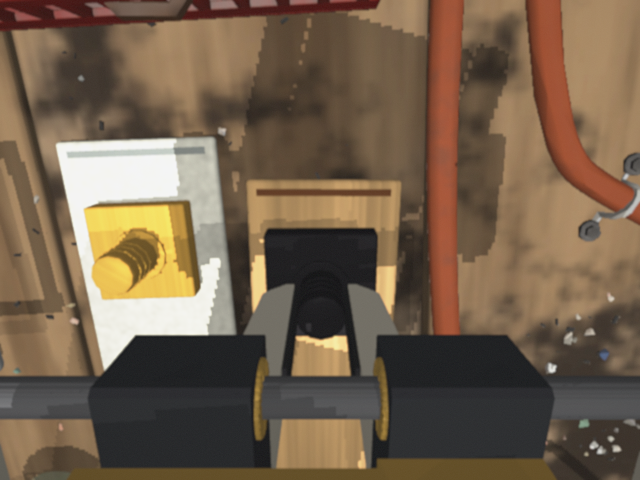

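Request:
play_rows --steps '[{"travel": [0, 0, 0.012], "rotation": [0, 0, 0], "grip": 0.8}, {"travel": [0, 0, 0.022], "rotation": [0, 0, 0], "grip": 0.8}, {"travel": [0, 0, 0.03], "rotation": [0, 0, 0], "grip": 0.8}, {"travel": [0, 0, 0.03], "rotation": [0, 0, 0], "grip": 0.8}, {"travel": [0, 0, 0.03], "rotation": [0, 0, 0], "grip": 0.1}, {"travel": [0, 0, 0.03], "rotation": [0, 0, 0], "grip": 0.1}, {"travel": [0, 0, -0.01], "rotation": [0, 0, 0], "grip": 0.1}, {"travel": [0, 0, -0.05], "rotation": [0, 0, 0], "grip": 0.1}]'

```text
clock: 24.02
ee_pos: [0.5598, -0.123, 0.1044]
tcp_rot: [-179.8, 0.5, -3.0]
contact_force: [0.1, 0.5, 0.3]
grip_width: 0.0415
```

```bash
python3 - <<'E'
from h import *
plan((.539,.219,.1,1))
E
```

```text
t 24.02 p [ 0.5598 -0.123   0.1044] rot [-179.76    0.51   -2.97] w 0.0415 f [0.1 0.5 0.3]
(0.539, 0.219, 0.1, 1) -> [-0.038, -0.34, 0.006] [-0.004, 0.009, -0.069]
```

Request:
play_rows --steps '[{"travel": [-0.005, -0.04, -0.01], "rotation": [0, 0, -0.01], "grip": 0.1}, {"travel": [-0.01, -0.1, -0.01], "rotation": [0, 0.005, -0.03], "grip": 0.1}, {"travel": [-0.02, -0.16, -0.01], "rotation": [0, 0.009, -0.05], "grip": 0.1}, {"travel": [-0.03, -0.22, -0.01], "rotation": [-0.003, 0.009, -0.069], "grip": 0.1}, {"travel": [-0.035, -0.28, -0.01], "rotation": [-0.003, 0.009, -0.069], "grip": 0.1}, {"travel": [-0.038, -0.34, -0.01], "rotation": [-0.003, 0.009, -0.069], "grip": 0.1}, {"travel": [-0.038, -0.34, 0.01], "rotation": [-0.003, 0.009, -0.069], "grip": 0.1}, {"travel": [-0.038, -0.34, 0.03], "rotation": [-0.003, 0.009, -0.069], "grip": 0.1}]'

```text
clock: 25.02
ee_pos: [0.5391, 0.2184, 0.0749]
tcp_rot: [-180.0, -0.0, 1.0]
contact_force: [0.2, -0.5, 0.2]
grip_width: 0.0418
```

```bash
python3 - <<'E'
from h import *
plan()
s,c=snap('wrist','w13.png')
plan((.539,.219,.037,1))
E
```

```text
t 25.02 p [0.5391 0.2184 0.0749] rot [-1.7995e+02 -1.0000e-02  1.0400e+00] w 0.0418 f [ 0.2 -0.5  0.2]
t 25.07 p [0.537  0.2171 0.0713] rot [179.97   0.27   0.96] w 0.0420 f [-1.  -1.  -2.9]
(0.539, 0.219, 0.037, 1) -> [0.002, -0.002, 0.034] [0.0, 0.005, -0.001]
```

View pics/w13.png

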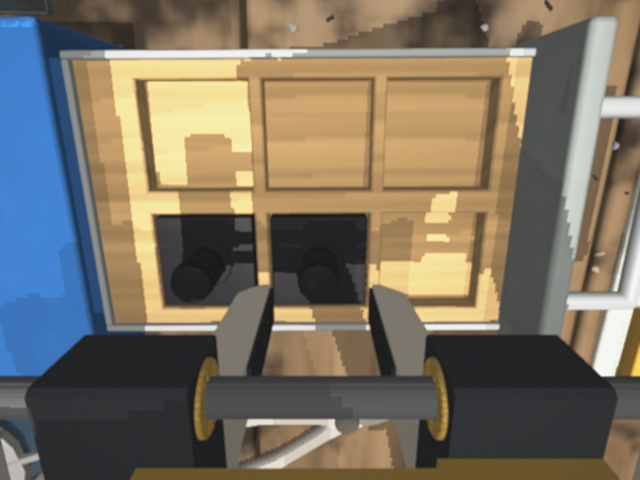

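Request:
play_rows --steps '[{"travel": [0.0035, -0.002, 0.01], "rotation": [0, 0.004, 0], "grip": 0.1}, {"travel": [0.0035, -0.002, 0.022], "rotation": [0, 0.004, 0], "grip": 0.1}, {"travel": [0.0035, -0.002, 0.034], "rotation": [0, 0.004, 0], "grip": 0.1}, {"travel": [0.0035, -0.002, 0.034], "rotation": [0, 0.004, 0], "grip": 0.1}, {"travel": [0.0035, -0.002, 0.034], "rotation": [0, 0.004, 0], "grip": 0.8}, {"travel": [0.0035, -0.002, 0.034], "rotation": [0, 0.004, 0], "grip": 0.8}, {"travel": [0.0035, -0.002, 0.034], "rotation": [0, 0.004, 0], "grip": 0.8}, {"travel": [0.0035, -0.002, 0.034], "rotation": [0, 0.004, 0], "grip": 0.8}]'

```text
clock: 26.08
ee_pos: [0.5408, 0.2194, 0.0379]
tcp_rot: [-180.0, -0.0, 1.0]
contact_force: [0.5, 0.9, 3.5]
grip_width: 0.0207
```

Request:
play_rows --steps '[{"travel": [0, 0, -0.01], "rotation": [0, 0, 0], "grip": 0.8}, {"travel": [0, 0, -0.025], "rotation": [0, 0, 0], "grip": 0.8}, {"travel": [0, 0, -0.045], "rotation": [0, 0, 0], "grip": 0.8}, {"travel": [0, 0, -0.07], "rotation": [0, 0, 0], "grip": 0.8}, {"travel": [0, 0, -0.095], "rotation": [0, 0, 0], "grip": 0.8}, {"travel": [0, 0, -0.095], "rotation": [0, 0, 0], "grip": 0.8}]'

```text
clock: 26.82
ee_pos: [0.5431, 0.2201, 0.1369]
tcp_rot: [-179.9, -0.4, 1.0]
contact_force: [-0.9, 0.1, -3.0]
grip_width: 0.0207
```

```bash
python3 - <<'E'
from h import *
plan((.4975,-.1215,.133,-3))
E
```

```text
t 26.82 p [0.5431 0.2201 0.1369] rot [-179.9    -0.38    0.97] w 0.0207 f [-0.9  0.1 -3. ]
(0.4975, -0.1215, 0.133, -3) -> [-0.051, 0.341, 0.003] [-0.002, -0.007, 0.069]
```

Request:
play_rows --steps '[{"travel": [-0.005, 0.04, 0], "rotation": [0, -0.003, 0.01], "grip": 0.8}, {"travel": [-0.015, 0.1, 0], "rotation": [0, -0.007, 0.03], "grip": 0.8}, {"travel": [-0.025, 0.16, 0], "rotation": [0, -0.007, 0.05], "grip": 0.8}, {"travel": [-0.033, 0.22, 0], "rotation": [0, -0.007, 0.069], "grip": 0.8}, {"travel": [-0.042, 0.28, 0], "rotation": [0, -0.007, 0.069], "grip": 0.8}, {"travel": [-0.051, 0.341, 0], "rotation": [0, -0.007, 0.069], "grip": 0.8}, {"travel": [-0.051, 0.341, 0.02], "rotation": [0, -0.007, 0.069], "grip": 0.8}, {"travel": [-0.051, 0.341, 0.05], "rotation": [0, -0.007, 0.069], "grip": 0.8}]'

```text
clock: 27.82
ee_pos: [0.4984, -0.1231, 0.0858]
tcp_rot: [-179.9, -0.1, -3.1]
contact_force: [0.4, 0.5, -2.2]
grip_width: 0.021
```

```bash
python3 - <<'E'
from h import *
plan((.4975,-.1215,.0315,-3))
s,c=snap('wrist','w14.png')
plan((.4975,-.1215,.0315,-3))
E
```

```text
t 27.82 p [ 0.4984 -0.1231  0.0858] rot [-1.7991e+02 -6.0000e-02 -3.1400e+00] w 0.0210 f [ 0.4  0.5 -2.2]
(0.4975, -0.1215, 0.0315, -3) -> [-0.001, -0.001, 0.054] [-0.002, -0.001, -0.002]
t 27.88 p [ 0.4952 -0.1214  0.0805] rot [-179.79    0.34   -3.08] w 0.0205 f [-2.8  0.9 -5.5]
(0.4975, -0.1215, 0.0315, -3) -> [0.003, 0.0, 0.049] [-0.004, 0.006, -0.001]
```

View pics/w14.png

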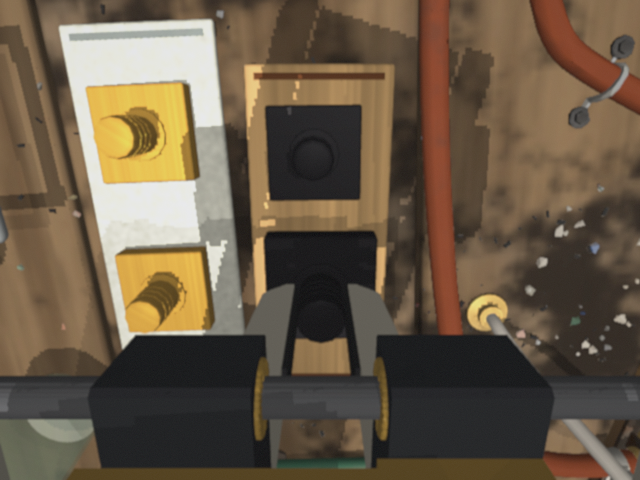

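Request:
play_rows --steps '[{"travel": [0.002, 0, 0.025], "rotation": [0, 0.006, 0], "grip": 0.8}, {"travel": [0.002, 0, 0.04], "rotation": [0, 0.006, 0], "grip": 0.8}, {"travel": [0.002, 0, 0.05], "rotation": [0, 0.006, 0], "grip": 0.8}, {"travel": [0.002, 0, 0.05], "rotation": [0, 0.006, 0], "grip": 0.8}, {"travel": [0.002, 0, 0.05], "rotation": [0, 0.006, 0], "grip": 0.1}, {"travel": [0.002, 0, 0.05], "rotation": [0, 0.006, 0], "grip": 0.1}, {"travel": [0.002, 0, 0.015], "rotation": [0, 0.006, 0], "grip": 0.1}, {"travel": [0.002, 0, -0.03], "rotation": [0, 0.006, 0], "grip": 0.1}]'

```text
clock: 28.88
ee_pos: [0.4965, -0.1214, 0.1108]
tcp_rot: [-179.8, 0.1, -3.1]
contact_force: [0.7, -0.6, 0.3]
grip_width: 0.0417
```

```bash
python3 - <<'E'
from h import *
plan((.538,.285,.1,1))
E
```

```text
t 28.88 p [ 0.4965 -0.1214  0.1108] rot [-1.7976e+02  1.1000e-01 -3.0900e+00] w 0.0417 f [ 0.7 -0.6  0.3]
(0.538, 0.285, 0.1, 1) -> [0.02, -0.408, 0.012] [-0.004, 0.002, -0.071]
```

Request:
play_rows --steps '[{"travel": [0.002, -0.05, 0], "rotation": [0, 0, -0.01], "grip": 0.25}, {"travel": [0.005, -0.11, 0], "rotation": [0, 0.002, -0.03], "grip": 0.25}, {"travel": [0.01, -0.17, 0], "rotation": [0, 0.002, -0.05], "grip": 0.25}, {"travel": [0.012, -0.23, 0], "rotation": [-0.003, 0.002, -0.071], "grip": 0.25}, {"travel": [0.015, -0.29, 0], "rotation": [-0.003, 0.002, -0.071], "grip": 0.25}, {"travel": [0.018, -0.35, 0], "rotation": [-0.003, 0.002, -0.071], "grip": 0.25}, {"travel": [0.02, -0.408, 0], "rotation": [-0.003, 0.002, -0.071], "grip": 0.25}, {"travel": [0.02, -0.408, 0.02], "rotation": [-0.003, 0.002, -0.071], "grip": 0.25}]'

```text
clock: 29.88
ee_pos: [0.5399, 0.2898, 0.0949]
tcp_rot: [-179.8, -0.3, 1.2]
contact_force: [-0.5, -1.0, 0.7]
grip_width: 0.0347
```

Request:
play_rows --steps '[{"travel": [0, 0, 0.02], "rotation": [0, 0, 0], "grip": 0.25}, {"travel": [0, 0, 0.02], "rotation": [0, 0, 0], "grip": 0.25}]'

```text
clock: 30.12
ee_pos: [0.5383, 0.2881, 0.0721]
tcp_rot: [-179.9, -0.1, 1.2]
contact_force: [0.0, -0.1, -0.3]
grip_width: 0.035
```

```bash
python3 - <<'E'
from h import *
plan()
s,c=snap('wrist','w15.png')
plan((.5385,.285,.037,1))
E
```

```text
t 30.12 p [0.5383 0.2881 0.0721] rot [-1.7988e+02 -6.0000e-02  1.1800e+00] w 0.0350 f [ 0.  -0.1 -0.3]
t 30.18 p [0.5392 0.2882 0.0735] rot [-1.7984e+02 -1.6000e-01  1.1600e+00] w 0.0347 f [-0.3 -0.8 -0.1]
(0.5385, 0.285, 0.037, 1) -> [-0.001, 0.003, 0.037] [-0.003, -0.003, 0.003]
```

View pics/w15.png

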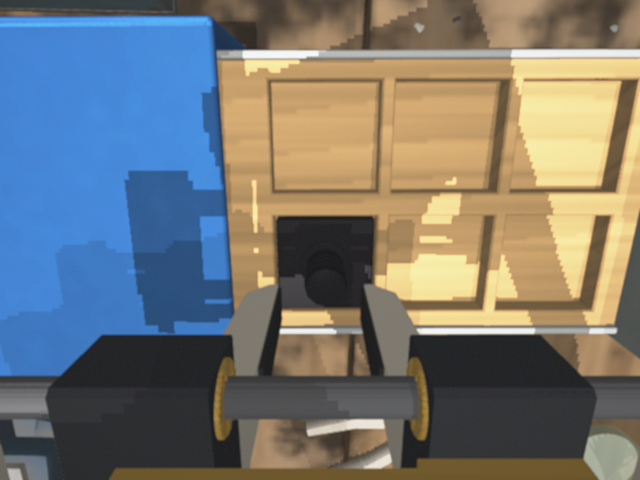

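Request:
play_rows --steps '[{"travel": [0, 0.003, 0.012], "rotation": [-0.003, -0.003, 0.003], "grip": 0.25}, {"travel": [0, 0.003, 0.024], "rotation": [-0.003, -0.003, 0.003], "grip": 0.25}, {"travel": [0, 0.003, 0.036], "rotation": [-0.003, -0.003, 0.003], "grip": 0.25}, {"travel": [0, 0.003, 0.036], "rotation": [-0.003, -0.003, 0.003], "grip": 0.25}, {"travel": [0, 0.003, 0.036], "rotation": [-0.003, -0.003, 0.003], "grip": 0.8}, {"travel": [0, 0.003, 0.036], "rotation": [-0.003, -0.003, 0.003], "grip": 0.8}, {"travel": [0, 0.003, 0.036], "rotation": [-0.003, -0.003, 0.003], "grip": 0.8}, {"travel": [0, 0.003, 0.036], "rotation": [-0.003, -0.003, 0.003], "grip": 0.8}]'

```text
clock: 31.18
ee_pos: [0.5398, 0.2857, 0.0381]
tcp_rot: [-180.0, -0.1, 1.0]
contact_force: [-0.3, 0.6, 1.9]
grip_width: 0.021
```

Request:
play_rows --steps '[{"travel": [0, 0, -0.01], "rotation": [0, 0, 0], "grip": 0.8}, {"travel": [0, 0, -0.025], "rotation": [0, 0, 0], "grip": 0.8}, {"travel": [0, 0, -0.045], "rotation": [0, 0, 0], "grip": 0.8}, {"travel": [0, 0, -0.07], "rotation": [0, 0, 0], "grip": 0.8}, {"travel": [0, 0, -0.095], "rotation": [0, 0, 0], "grip": 0.8}, {"travel": [0, 0, -0.095], "rotation": [0, 0, 0], "grip": 0.8}]'

```text
clock: 31.92
ee_pos: [0.5419, 0.2866, 0.1372]
tcp_rot: [-179.8, -0.4, 1.0]
contact_force: [0.5, 0.1, -1.8]
grip_width: 0.0207
```

```bash
python3 - <<'E'
from h import *
plan((.432,-.118,.133,-3))
E
```

```text
t 31.93 p [0.5419 0.2866 0.1372] rot [-179.83   -0.4     1.  ] w 0.0207 f [ 0.5  0.1 -1.8]
(0.432, -0.118, 0.133, -3) -> [-0.117, 0.403, 0.002] [-0.003, -0.007, 0.07]
```

Request:
play_rows --steps '[{"travel": [-0.008, 0.04, 0], "rotation": [0, -0.003, 0.01], "grip": 0.8}, {"travel": [-0.02, 0.1, 0], "rotation": [0, -0.007, 0.03], "grip": 0.8}, {"travel": [-0.035, 0.16, 0], "rotation": [0, -0.007, 0.05], "grip": 0.8}, {"travel": [-0.05, 0.22, 0], "rotation": [0, -0.007, 0.07], "grip": 0.8}, {"travel": [-0.07, 0.28, 0], "rotation": [0, -0.007, 0.07], "grip": 0.8}, {"travel": [-0.095, 0.34, 0], "rotation": [0, -0.007, 0.07], "grip": 0.8}, {"travel": [-0.117, 0.403, 0], "rotation": [0, -0.007, 0.07], "grip": 0.8}, {"travel": [-0.117, 0.403, 0], "rotation": [0, -0.007, 0.07], "grip": 0.8}]'

```text
clock: 32.92
ee_pos: [0.4303, -0.1216, 0.1347]
tcp_rot: [-179.9, 0.1, -3.3]
contact_force: [0.3, 1.2, -2.3]
grip_width: 0.0204
```

```bash
python3 - <<'E'
from h import *
plan()
s,c=snap('wrist','w16.png')
plan((.432,-.118,.03,-3))
E
```

```text
t 32.92 p [ 0.4303 -0.1216  0.1347] rot [-1.7986e+02  6.0000e-02 -3.3200e+00] w 0.0204 f [ 0.3  1.2 -2.3]
t 32.98 p [ 0.4308 -0.1205  0.1348] rot [-1.7983e+02  5.0000e-02 -3.2600e+00] w 0.0205 f [-0.5 -0.3 -2. ]
(0.432, -0.118, 0.03, -3) -> [0.001, -0.002, 0.105] [-0.003, 0.001, -0.004]
```

View pics/w16.png

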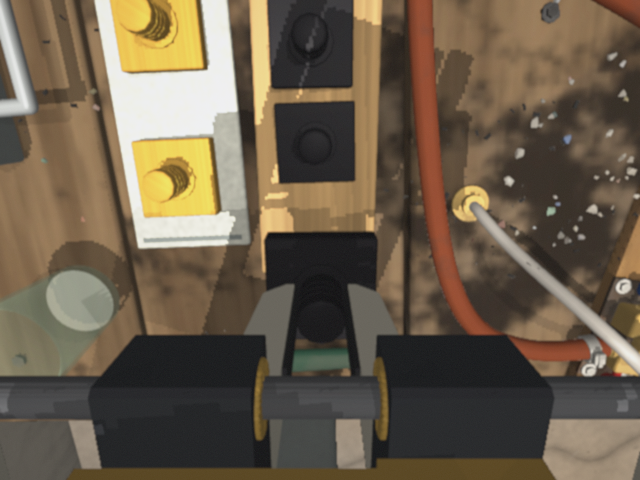

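Request:
play_rows --steps '[{"travel": [0.001, -0.002, 0.03], "rotation": [-0.003, 0, -0.004], "grip": 0.8}, {"travel": [0.001, -0.002, 0.06], "rotation": [-0.003, 0, -0.004], "grip": 0.8}, {"travel": [0.001, -0.002, 0.085], "rotation": [-0.003, 0, -0.004], "grip": 0.8}, {"travel": [0.001, -0.002, 0.098], "rotation": [-0.003, 0, -0.004], "grip": 0.8}, {"travel": [0.001, -0.002, 0.105], "rotation": [-0.003, 0, -0.004], "grip": 0.8}, {"travel": [0.001, -0.002, 0.105], "rotation": [-0.003, 0, -0.004], "grip": 0.8}, {"travel": [0.001, -0.002, 0.105], "rotation": [-0.003, 0, -0.004], "grip": 0.1}, {"travel": [0.001, -0.002, 0.105], "rotation": [-0.003, 0, -0.004], "grip": 0.1}]'

```text
clock: 33.98
ee_pos: [0.4325, -0.1185, 0.0305]
tcp_rot: [180.0, -0.0, -3.0]
contact_force: [-0.4, -0.1, -0.2]
grip_width: 0.0359
```

Request:
play_rows --steps '[{"travel": [0, 0, -0.03], "rotation": [0, 0, 0], "grip": 0.1}, {"travel": [0, 0, -0.09], "rotation": [0, 0, 0], "grip": 0.1}, {"travel": [0, 0, -0.15], "rotation": [0, 0, 0], "grip": 0.1}, {"travel": [0, -0.05, -0.2], "rotation": [0, 0, 0], "grip": 0.1}, {"travel": [0, -0.06, -0.25], "rotation": [0, 0, 0], "grip": 0.1}, {"travel": [0, -0.06, -0.27], "rotation": [0, 0, 0], "grip": 0.1}, {"travel": [0, -0.06, -0.27], "rotation": [0, 0, 0], "grip": 0.1}, {"travel": [0, -0.06, -0.27], "rotation": [0, 0, 0], "grip": 0.1}]'

```text
clock: 34.98
ee_pos: [0.4348, -0.0587, 0.2984]
tcp_rot: [180.0, 0.1, -3.1]
contact_force: [0.7, -0.5, -1.4]
grip_width: 0.0417
```

```bash
python3 - <<'E'
from h import *
plan((.565,.05,.2,1))
s,c=snap('wrist','w17.png')
s,c=snap('top','top17.png')
E
```

```text
t 34.98 p [ 0.4348 -0.0587  0.2984] rot [ 1.7999e+02  1.3000e-01 -3.0600e+00] w 0.0417 f [ 0.7 -0.5 -1.4]
(0.565, 0.05, 0.2, 1) -> [0.124, -0.116, 0.098] [0.0, 0.002, -0.071]
```

View pics/w17.png

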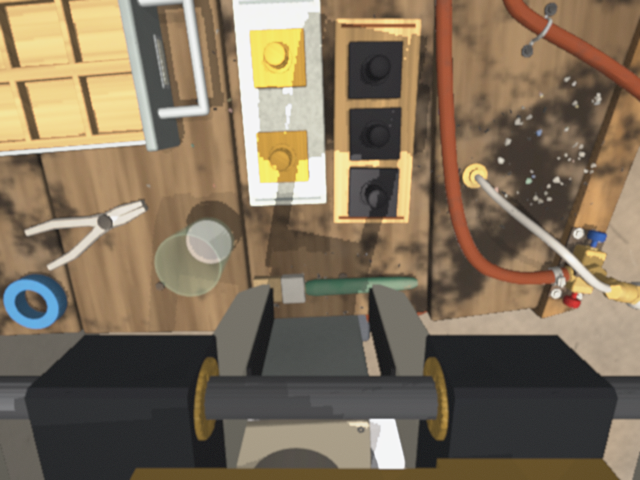

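View pics/top17.png

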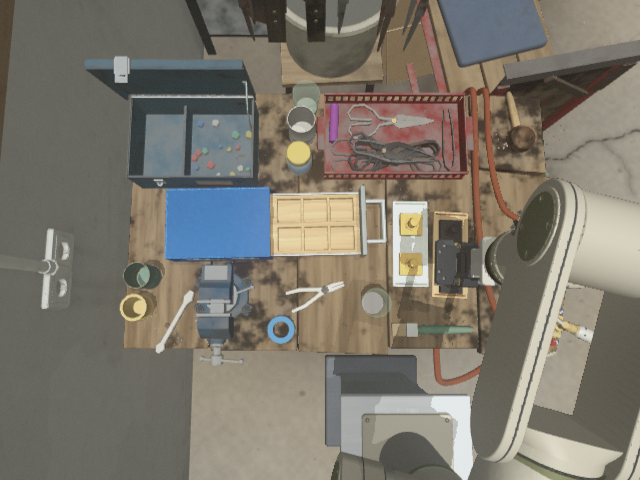

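All five stamps are out and upright: brass at (278,57) and (283,157) on the tile, graphite at (375,70), (374,133) and (373,192) on the board. All the pockets are empty. I'll check the positions numerically before shutting the drawer.

```bash
cat >> h.py <<'E'
def check(c,s,px):
    tc,ta=np.array([.526,-.0215]),np.radians(-1.1); bc,ba=np.array([.4976,-.1216]),np.radians(-3.1)
    for n,uv in px:
        w=ray(c,uv,.020,s)[:2]; C,a=(tc,ta) if n[0]=='b' else (bc,ba)
        d=w-C; print(n,np.round(w,4),'in board: x %.1f y %.1f mm'%(1000*(d@[np.cos(a),np.sin(a)]),1000*(d@[-np.sin(a),np.cos(a)])))
E
python3 - <<'E'
from h import *
s=bot.state();c=bot.camera('wrist')
check(c,s,[('b1',(278,57)),('b2',(283,157)),('g1',(375,70)),('g2',(374,133)),('g3',(373,193))])
plan((.578,.053,.15,1),(.578,.053,.036,1))
E
```

```text
b1 [ 0.5743 -0.0226] in board: x 48.3 y -0.2 mm
b2 [ 0.4725 -0.0196] in board: x -53.5 y 0.8 mm
g1 [ 0.5564 -0.1225] in board: x 58.8 y 2.3 mm
g2 [ 0.4928 -0.1204] in board: x -4.9 y 0.9 mm
g3 [ 0.4269 -0.1182] in board: x -70.7 y -0.4 mm
t 35.12 p [ 0.4347 -0.0586  0.2984] rot [-1.80e+02  1.60e-01 -3.07e+00] w 0.0419 f [ 0.5  0.3 -0.1]
(0.578, 0.053, 0.15, 1) -> [0.138, -0.119, 0.148] [-0.0, 0.003, -0.071]
(0.578, 0.053, 0.036, 1) -> [0.138, -0.119, 0.262] [-0.0, 0.003, -0.071]
```

Request:
play_rows --steps '[{"travel": [0.04, -0.035, 0.02], "rotation": [0, 0, -0.02], "grip": 0.3}, {"travel": [0.08, -0.07, 0.06], "rotation": [0, 0, -0.05], "grip": 0.3}, {"travel": [0.12, -0.1, 0.1], "rotation": [0, 0.003, -0.071], "grip": 0.3}, {"travel": [0.138, -0.119, 0.14], "rotation": [0, 0.003, -0.071], "grip": 0.3}, {"travel": [0.138, -0.119, 0.17], "rotation": [0, 0.003, -0.071], "grip": 0.3}, {"travel": [0.138, -0.119, 0.17], "rotation": [0, 0.003, -0.071], "grip": 0.3}, {"travel": [0.138, -0.119, 0.17], "rotation": [0, 0.003, -0.071], "grip": 0.3}]'

```text
clock: 36.0
ee_pos: [0.5787, 0.0525, 0.129]
tcp_rot: [-180.0, -0.1, 1.0]
contact_force: [0.4, -0.0, 1.0]
grip_width: 0.0324
```

```bash
python3 - <<'E'
from h import *
plan((.578,.053,.036,1))
s,c=snap('wrist','w18.png')
E
```

```text
t 36.00 p [0.5787 0.0525 0.129 ] rot [-1.8e+02 -5.0e-02  9.7e-01] w 0.0324 f [ 0.4 -0.   1. ]
(0.578, 0.053, 0.036, 1) -> [-0.001, -0.001, 0.093] [-0.0, -0.001, -0.001]
```

View pics/w18.png

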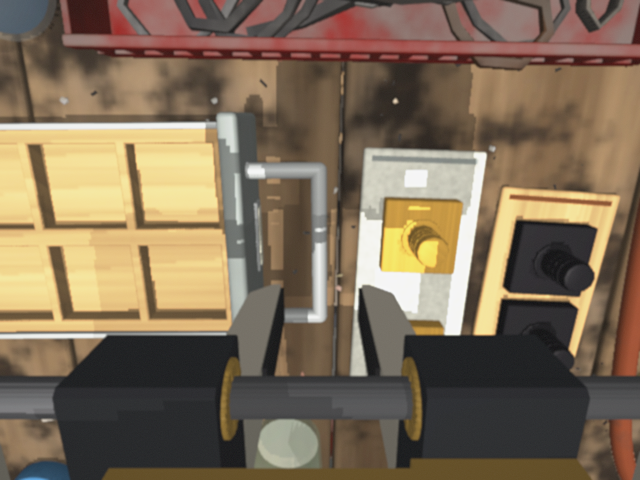

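Request:
play_rows --steps '[{"travel": [0, 0, 0.035], "rotation": [0, 0, 0], "grip": 0.3}, {"travel": [0, 0, 0.065], "rotation": [0, 0, 0], "grip": 0.3}, {"travel": [0, 0, 0.085], "rotation": [0, 0, 0], "grip": 0.3}, {"travel": [0, 0, 0.093], "rotation": [0, 0, 0], "grip": 0.3}, {"travel": [0, 0, 0.093], "rotation": [0, 0, 0], "grip": 0.3}, {"travel": [0, 0, 0.093], "rotation": [0, 0, 0], "grip": 1}, {"travel": [0, 0, 0.093], "rotation": [0, 0, 0], "grip": 1}, {"travel": [0, 0, 0.093], "rotation": [0, 0, 0], "grip": 1}]' --newtons 40

```text
clock: 37.05
ee_pos: [0.5802, 0.0537, 0.0378]
tcp_rot: [-179.9, -0.2, 1.0]
contact_force: [-1.3, 3.6, 3.3]
grip_width: 0.0084
```

Request:
play_rows --steps '[{"travel": [0, -0.01, 0], "rotation": [0, 0, 0], "grip": 1}, {"travel": [0, -0.035, 0], "rotation": [0, 0, 0], "grip": 1}, {"travel": [0, -0.07, 0], "rotation": [0, 0, 0], "grip": 1}, {"travel": [0, -0.105, 0], "rotation": [0, 0, 0], "grip": 1}, {"travel": [0, -0.14, 0], "rotation": [0, 0, 0], "grip": 1}, {"travel": [0, -0.175, 0], "rotation": [0, 0, 0], "grip": 1}, {"travel": [0, -0.195, 0], "rotation": [0, 0, 0], "grip": 1}, {"travel": [0, -0.2, 0], "rotation": [0, 0, 0], "grip": 1}]'

```text
clock: 38.05
ee_pos: [0.5756, 0.2547, 0.0379]
tcp_rot: [-179.9, -0.1, 1.1]
contact_force: [-5.9, -2.8, 3.9]
grip_width: 0.0082
```

Request:
play_rows --steps '[{"travel": [0, -0.008, 0], "rotation": [0, 0, 0], "grip": 1}, {"travel": [0, -0.014, 0], "rotation": [0, 0, 0], "grip": 1}, {"travel": [0, -0.018, 0], "rotation": [0, 0, 0], "grip": 1}, {"travel": [0, -0.022, 0], "rotation": [0, 0, 0], "grip": 1}, {"travel": [0, -0.022, 0], "rotation": [0, 0, 0], "grip": 1}]'

```text
clock: 38.67
ee_pos: [0.5751, 0.2737, 0.0378]
tcp_rot: [179.8, -0.0, 1.0]
contact_force: [-6.6, -12.9, 6.9]
grip_width: 0.0079
```

Request:
play_rows --steps '[{"travel": [0, -0.003, 0], "rotation": [0, 0, 0], "grip": 1}, {"travel": [0, -0.004, 0], "rotation": [0, 0, 0], "grip": 1}, {"travel": [0, -0.004, 0], "rotation": [0, 0, 0], "grip": 1}]'

```text
clock: 39.05
ee_pos: [0.575, 0.2737, 0.0378]
tcp_rot: [179.5, 0.0, 0.9]
contact_force: [-5.3, -17.1, 8.6]
grip_width: 0.0077
```

Request:
play_rows --steps '[{"travel": [0, 0, 0], "rotation": [0, 0, 0], "grip": 0.3}, {"travel": [0, 0, 0], "rotation": [0, 0, 0], "grip": 0.3}, {"travel": [0, 0, 0], "rotation": [0, 0, 0], "grip": 0.3}, {"travel": [0, 0, -0.03], "rotation": [0, 0, 0], "grip": 0.3}, {"travel": [0, 0, -0.07], "rotation": [0, 0, 0], "grip": 0.3}, {"travel": [0, 0, -0.13], "rotation": [0, 0, 0], "grip": 0.3}, {"travel": [0, 0.05, -0.18], "rotation": [0, 0, 0], "grip": 0.3}, {"travel": [0, 0.11, -0.22], "rotation": [0, 0, 0], "grip": 0.3}]'

```text
clock: 40.05
ee_pos: [0.5772, 0.1804, 0.2512]
tcp_rot: [179.5, -0.1, 1.1]
contact_force: [0.1, 0.1, -0.1]
grip_width: 0.033
```

Request:
play_rows --steps '[{"travel": [-0.03, 0.05, -0.04], "rotation": [0, 0, 0], "grip": 0.3}, {"travel": [-0.06, 0.1, -0.06], "rotation": [0, 0, 0], "grip": 0.3}, {"travel": [-0.06, 0.1, -0.06], "rotation": [0, 0, 0], "grip": 0.3}, {"travel": [-0.06, 0.1, -0.06], "rotation": [0, 0, 0], "grip": 0.3}]'

```text
clock: 40.55
ee_pos: [0.5193, 0.0798, 0.3121]
tcp_rot: [179.6, -0.2, 1.0]
contact_force: [1.0, 0.5, -0.4]
grip_width: 0.0327
```

```bash
python3 - <<'E'
from h import *
plan()
s,c=snap('wrist','w19.png')
s,c=snap('top','top19.png')
E
```

```text
t 40.55 p [0.5193 0.0798 0.3121] rot [179.58  -0.2    1.05] w 0.0327 f [ 1.   0.5 -0.4]
```

View pics/w19.png

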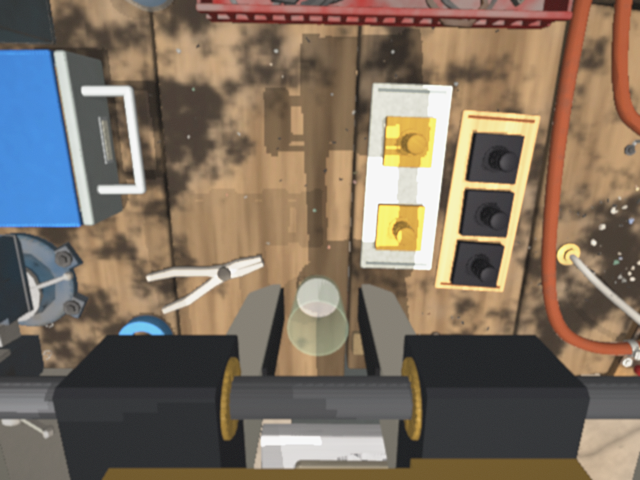

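View pics/top19.png

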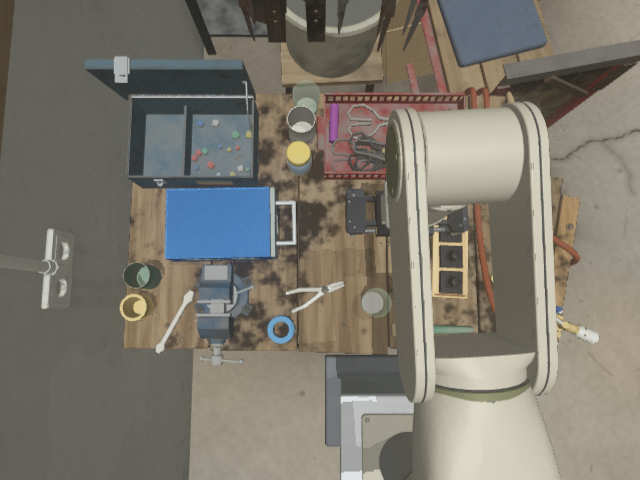

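```bash
python3 - <<'E'
from h import *
s=bot.state();c=bot.camera('wrist')
check(c,s,[('b1',(409,142)),('b2',(401,227)),('g1',(496,158)),('g2',(487,213)),('g3',(479,264))])
t=bot.camera('top'); hsv=cv2.cvtColor(t['pixels'],cv2.COLOR_RGB2HSV)
rep(t,'handle',cv2.inRange(hsv,(0,0,150),(180,50,255)),(274,190,305,255),.052)
for n,a in(('first','top2.png'),('now','top19.png')):
    im=cv2.imread('pics/'+a); print(n,[im[222,x].tolist() for x in range(270,300,4)])
plan()
E
```

```text
b1 [ 0.5731 -0.0205] in board: x 47.1 y 1.9 mm
b2 [ 0.4741 -0.019 ] in board: x -51.9 y 1.5 mm
g1 [ 0.5573 -0.1212] in board: x 59.6 y 3.6 mm
g2 [ 0.493  -0.1197] in board: x -4.7 y 1.7 mm
g3 [ 0.4288 -0.1185] in board: x -68.9 y -0.6 mm
handle ctr [0.5707 0.2942] size [0.1097 0.0469] ang 0.41
[[0.5156000256538391, 0.3172000050544739], [0.515999972820282, 0.2703000009059906], [0.6256999969482422, 0.2711000144481659], [0.6254000067710876, 0.3179999887943268]]
first [[126, 124, 116], [155, 159, 151], [67, 70, 75], [74, 85, 94], [80, 91, 99], [84, 98, 109], [219, 219, 214], [70, 80, 89]]
now [[122, 121, 113], [153, 157, 149], [63, 65, 72], [75, 86, 94], [76, 87, 96], [83, 97, 107], [215, 216, 211], [67, 75, 84]]
t 40.75 p [0.5189 0.0808 0.3104] rot [179.56   0.     1.17] w 0.0327 f [0.1 0.6 0.1]
```

The handle reads exactly as it did with the drawer shut at the start, and all five stamps are inside their limits. I'm handing the job in.

```bash
python3 -c "
from station import bot
print(bot.close_job())"
```

```text
the job is handed in; nothing more can be done
None
```

I pulled the drawer to its stop, which held two brass and three graphite stamps with one pocket empty. I set the brass ones on the kiln tile and the graphite ones on the wooden board, then pushed the empty drawer shut. The job was handed in at about 41 s.

**Last checks:**
- **Stamps:** all five stand knob up and clear of each other. Brass are at x +47 and -52 mm, graphite at +60, -5 and -69 mm, and all are within 4 mm crosswise of the board's centre line. The limits are 90 mm and 25 mm.
- **Drawer:** in the top view the handle measures the same as in the starting picture, so the drawer is shut.
- **Bystanders:** the tumbler, jar, pliers and tape look unmoved in the top view; I judged that by eye.
- **Robot:** the gripper was open and clear of everything.

**What failed or disagreed:** the first grab at the handle missed. The fingertips turned out to be roughly level with the TCP, not 25 mm ahead of it as the description says. I gripped about 20 mm lower from then on, and every later grasp held. No stamp was seen knocked aside and no grip slackened.

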